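# Put the counted takings away in the cash drawer

## Task

Put the counted takings away: turn the knob on the cash drawer until it clicks over to unlocked, pull the drawer open, carry the blue counting tray over and tip its coin tubes into the left compartment, and lay the loose thin packs of notes (one or two, on the desk to the right of the drawer; not the tall stacks beyond) flat in the right compartment. Set the empty tray back down on the desk, push the drawer fully shut and turn the knob back until it clicks locked. Leave the stapler and the red ink pad where they are; should a tube land anywhere else, put it in the left compartment too.

Things in the scene. Friction and masses are not known exactly. Their poses are not given: they have to be found in the camera images.
- lock (a joint): Angle (rad) of the black lock knob on the cash drawer unit: 0 = locked, 1.57 = unlocked; grows counter-clockwise seen from above. A spring detent of about 0.1 N m holds it at either end: turn it past the middle (0.79) and it snaps over to the other end by itself.
- lock_grip (a point): On the knob's turning axis, at the height to grip. The grip is an upright bar 42 mm long, 13 thick, 33 high; this point is 12 mm below its top; a 42 mm disc lies under the bar, its top 21 mm below this point. Axes turn with the knob: y along the bar, z up. When locked they are parallel to drawer_handle's (bar parallel to the drawer front). On the right front corner of the unit's top, in a housing.
- drawer (a joint): How far the drawer is pulled out (m): 0 = shut, 0.185 = fully open. It stays where it is left; moving it takes 3 to 5 N. While the knob is at locked a bolt holds the drawer shut; shut the drawer before locking.
- drawer_handle (a point): Middle of the drawer's handle: a round steel bar 10 mm thick, 100 mm long along this point's y, its middle 30 mm in front of the grey front panel and 78 mm above the desk. x points horizontally into the unit (the drawer opens along -x, to the robot), y to the left, z up. The unit, a dark steel box 250 deep, 290 wide, 110 high, begins 42 mm behind this point when shut.
- coin_bay (a point): Middle of the floor of the drawer's LEFT compartment, for coins; moves with the drawer, axes as drawer_handle, 154 mm behind the handle. Inside 224 mm (x) by 128 mm (y). Floor 20 mm above the desk; side walls and divider 58 mm high above it, 4 mm thick; front panel 82 mm. Fully open, x = -112 to +73 mm is uncovered. With the drawer shut there are 84 mm of room above the floor.
- note_bay (a point): Middle of the floor of the drawer's RIGHT compartment, for notes; same size and axes as coin_bay, 132 mm to the right of it. A small steel strike bracket (30 mm wide, 20 mm deep, as high as the front panel) hangs in its front right corner.
- tray: Blue plastic counting tray, 160 long (x), 110 wide (y), sides 28 mm high, no front: tubes slide out over the open front edge at +x. Origin in the middle of its underside, floor 4 mm thick, z up, 0.16 kg. Smooth: tubes begin to slide at 19 to 25 degrees front down. Starts on the desk left of the drawer, open front roughly towards it, tubes lying on it.
- tray_grip (a point): Where to grip the tray: middle of the upright grip plate at its back (10 mm thick along the tray's x, 60 mm wide, top 64 mm above the tray's underside), 20 mm below the plate's top, 73 mm behind the tray's origin, 44 mm above its underside. Axes as the tray. At the start 40 mm of floor in front of the plate is free of tubes.
- tray_lip (a point): Middle of the tray's open front edge, on the floor's top face (80 mm in front of the tray's origin). Same axes as the tray.
- tube1: Square coin tube, clear plastic full of brass coins with a yellow cap, 50 mm long (x) and 24 x 24 mm, about 0.06 kg. Origin in the middle of its underside as it starts; z up at the start. Starts on the tray if present.
- tube2: Square coin tube, clear plastic full of silver coins with a white cap, 50 mm long (x) and 24 x 24 mm, about 0.06 kg. Origin in the middle of its underside as it starts; z up at the start. Starts on the tray if present.
- tube3: Square coin tube, clear plastic full of copper coins with a red cap, 50 mm long (x) and 24 x 24 mm, about 0.06 kg. Origin in the middle of its underside as it starts; z up at the start. Starts on the tray if present.
- tube4: Square coin tube, clear plastic full of brass coins with a yellow cap, 50 mm long (x) and 24 x 24 mm, about 0.06 kg. Origin in the middle of its underside as it starts; z up at the start. Starts on the tray if present.
- tube5: Square coin tube, clear plastic full of silver coins with a white cap, 50 mm long (x) and 24 x 24 mm, about 0.06 kg. Origin in the middle of its underside as it starts; z up at the start. Starts on the tray if present.
- notes1: Thin pack of banknotes, 30 mm thick, 67 mm wide (x), 157 mm long (y), 0.16 to 0.19 kg. Origin in the middle of its underside, z up. Starts flat on the desk to the right of the drawer, if present. Grip it across its width, from above.
- notes2: Thin pack of banknotes, 25 mm thick, 67 mm wide (x), 157 mm long (y), 0.16 to 0.19 kg. Origin in the middle of its underside, z up. Starts flat on the desk to the right of the drawer, if present. Grip it across its width, from above.
- notes3: Thin pack of banknotes, 25 mm thick, 67 mm wide (x), 157 mm long (y), 0.16 to 0.19 kg. Origin in the middle of its underside, z up. Starts flat on the desk to the right of the drawer, if present. Grip it across its width, from above.
- stapler: Dark blue desk stapler, 34 x 135 x 41 mm, standing on the desk between the tray and the red cash box: to be left alone. Origin in the middle of its underside, y along it.
- ink_pad: Flat red ink pad tin, 72 x 105 x 13 mm, shut, lying on the desk between the tray and the robot: to be left alone. Origin in the middle of its underside.

How it is judged:
By the outcome, as a careful person would: the job done as asked, in the order asked, and still so for the second after the job is handed in, with the robot touching nothing.
Of tube1, tube2, tube3, tube4, tube5 only 3 to 5 are there at a start; the rules pass over those that are not, and their reading is None.
Of notes1, notes2, notes3 only 1 to 2 are there at a start; the rules pass over those that are not, and their reading is None.
At some moment in a run one of notes1, notes2, notes3 may be knocked a few centimetres aside while the robot is not near it.
Once in a run the grip may slacken for a moment while it holds something.
It also fails if it takes over 210 s, if anything falls off the work surface, if the arm or the gripper's body presses on something with over 40 N, if the wrist force passes 120 N, or if a joint passes its speed limit or range.

## Robot

A 6-joint arm with a two-finger parallel gripper is mounted at the origin on the work surface; the furniture and walls round the work are solid. World frame = base frame: x ahead of the robot, y to its left, z up, the work surface at z = 0. Lengths are in mm, angles in rad, forces in N, time in s.
With the tool pointing down it reaches from about 250 to 775 mm from the base axis. Payload 4 kg.
Tool frame: the origin (TCP) lies between the finger pads; the fingertips stand 25 mm ahead of it and the grasp point (between the pads) lies 6 mm ahead of it; z points along the fingers, y is the direction in which the jaws open and shut (so a half turn about z gives the same grasp; the last joint's range is limited). The gripper opens to 94 mm and grips with 3 to 60 N. Pads are 16 mm wide; open, the fingers measure 119 mm over their backs; the gripper's body (75 mm by 177 mm) begins 78 mm behind the grasp point.
Start: joints at [1.224, 0.087, 1.371, -0, 1.684, -0.103], TCP at [132.774, 533.75, 230.506] pointing down, gripper open.
Joint ranges: [-3.1, 3.1], [-0.76, 2.03], [0.27, 2.55], [-1.08, 4.22], [0.17, 2.65], [-2.57, 2.57]. Speed limits (rad/s): [2.79, 2.79, 3.14, 3.14, 3.14, 3.14].

## Interface

Orientations are given as a 3x3 rotation matrix whose columns are the frame's x, y, z axes.
In Python, from rig import sense, capture, calibration, sign_off gives the robot as it stands.
- The arm moves only by the tool drive_tool, never from a script. Its argument "motion" is a list of rows, each a list of 3 entries, a list of its own where there are three numbers: the closure, from -1 (fully open) to 1 (shut), then the shift along the tool's x, y, z in m, then the turn about the tool's z in rad. In form: [[gripper, [tx, ty, tz], roll], ...]. A call has 1 to 5 rows; each row shifts and turns the commanded pose from where the row before left it, along the tool's axes as they then stand; what a row does not reach is not made up. A row lasts 1/10 s, in which the tool goes at most 50 mm and 8.59 degrees, less where a joint would pass 70% of its speed; a pose out of reach is approached as far as the arm can. A call is refused whole if a number of a shift passes 0.05 or a number of a turn 0.15, either way. A call with a gripper value outside its range is refused whole. The fingers move at their own pace and stop on an object; "squeeze" is the grip in N (left out, the last holds). Time passes only in rows, so rows that do not move let the fingers close. It gives the time, the measured TCP pose, the force and the opening at its end, in the units of the state.
- sense(): the state, without advancing time (a new reading comes with each control period).
- capture(name): name is "scene" or "top" or "wrist"; returns (picture, depth): 400x640x3 uint8, red, green, blue; 400x640 float32, mm along the optical axis (not along the pixel's ray), 0 where there is no reading.
- calibration(name): a dict with "mtx" (3x3 intrinsics, pixels), "world_to_cam" (4x4, takes a point from world to camera coordinates). Camera axes: x right, y down, z forward; pixel columns grow to the right and rows downward; lengths in mm; the calibration is good to about 2 mm. A picture is of the moment at which its call begins: read the wrist's pose just before it. calibration takes no time and is no camera call; for the wrist camera it gives the pose at the moment of the call.
- sign_off(): hands the job in, once; it reports no verdict.
The state is a dict: "t": time; "joint_positions": joint angles; "joint_vel": joint speeds; "joint_efforts": joint torques, N m; "eef_pos": TCP position; "ee_rot": TCP orientation; "ft_force": force on the tool from outside, world axes, zero at the start; "wrist_torque": the same for the moment, N m; "finger_gap": finger opening in mm.
Only numpy, scipy, OpenCV 4.12 (cv2) and the standard library are available. Lean on these libraries where they do the work, as an engineer would, in place of code of your own. Each camera call takes 0.05 s, during which the arm holds its last target.

## Working session

There is one attempt and no reset: what is moved stays moved. The work goes in short steps, Python scripts to look and compute and a tool call to move; the robot and the scene stay as the last step left them, time stands still between calls to the robot, and variables do not carry over. Pictures are saved under pics/ and viewed, and the job is handed in when it is done.

Besides the shell and the picture viewer there is one more tool, called after "Call:" as a command line: name --argument value ..., lists and objects as JSON in quotes. drive_tool: Moves the arm, as the interface text tells. Its arguments: {"type":"object","properties":{"motion":{"type":"array"},"squeeze":{"type":"number"}},"required":["motion"]}

```bash
ls -la; mkdir -p pics; cat > h.py <<'E'
import numpy as np, cv2
from rig import sense, capture, calibration, sign_off
def snap(name,fn):
    p,d=capture(name); c=calibration(name)
    cv2.imwrite('pics/'+fn+'.png',p[:,:,::-1]); np.savez('pics/'+fn+'.npz',d=d,p=p,m=c['mtx'],w=c['world_to_cam'])
    return p,d,c
def load(fn):
    z=np.load('pics/'+fn+'.npz'); return z['p'],z['d'],z['m'],z['w']
def cloud(fn):
    p,d,m,w=load(fn)
    v,u=np.mgrid[0:d.shape[0],0:d.shape[1]]
    c=np.stack([(u-m[0,2])/m[0,0]*d,(v-m[1,2])/m[1,1]*d,d],-1)
    wi=np.linalg.inv(w); P=c@wi[:3,:3].T+wi[:3,3]; P[d<=0]=np.nan
    return P,p
def proj(fn,X):
    p,d,m,w=load(fn); X=np.atleast_2d(X); c=X@w[:3,:3].T+w[:3,3]; q=c@m.T; return q[:,:2]/q[:,2:]
E
python3 - <<'E'
from h import *
np.set_printoptions(precision=3,suppress=True)
for k,v in sense().items(): print(k,np.array(v))
for n in ['scene','top','wrist']: snap(n,n+'0')
E
```

```text
total 12
drwxr-xr-x  3 agent agent 4096 Dec  6 13:06 .
drwxr-xr-x 23 root  root  4096 Dec  6 13:06 ..
drwxr-xr-x  2 agent agent 4096 Dec  6 13:06 pics
t 0.0
joint_positions [ 1.224  0.088  1.372 -0.     1.684 -0.103]
joint_vel [-0.001 -0.001 -0.    -0.001 -0.001 -0.001]
joint_efforts [ -0.001 -34.018 -30.243   0.072   0.033  -0.   ]
eef_pos [132.599 533.267 229.304]
ee_rot [[-0.97   0.241 -0.001]
 [ 0.241  0.97  -0.002]
 [ 0.    -0.002 -1.   ]]
ft_force [-0.455 -0.261 -0.524]
wrist_torque [ 0.015 -0.025  0.023]
finger_gap 93.78163258252957
```

View pics/scene0.png

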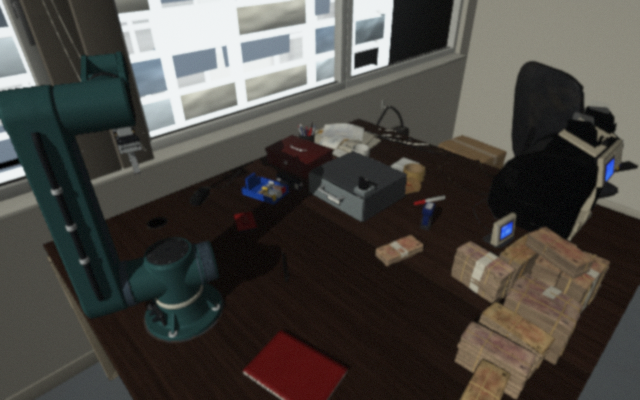

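View pics/top0.png

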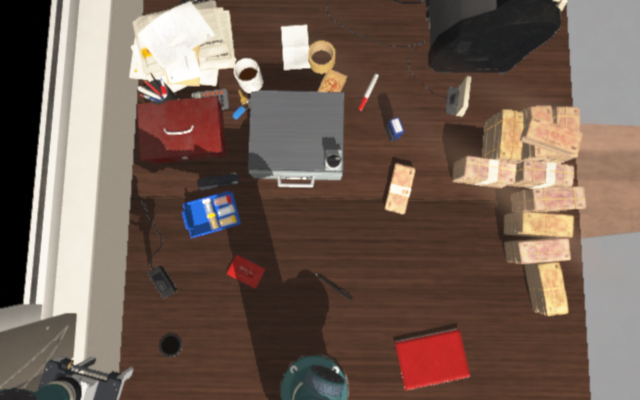

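View pics/wrist0.png

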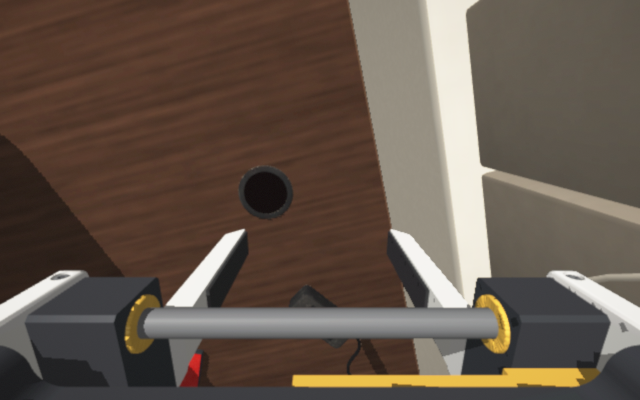

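The top view shows the unit at (296,135), knob (333,160), handle (296,181), tray (210,215), one pack (400,187), the stapler (217,181) and the ink pad (245,270). Next I measure these.

```bash
python3 - <<'E'
from h import *
np.set_printoptions(precision=1,suppress=True)
P,p=cloud('top0')
for n,(u,v) in dict(knob=(333,158),handle=(296,182),unitc=(296,130),traygrip=(186,220),tray=(210,215),ink=(245,270),notes=(400,187),stap=(217,181),desk=(300,220),UL=(250,93),UR=(343,93),LL=(250,177),LR=(342,178)).items(): print(n,P[v,u])
c=p[80:280,150:420]; cv2.imwrite('pics/c0.png',cv2.resize(c,None,fx=2.9,fy=2.9,interpolation=cv2.INTER_CUBIC)[:,:,::-1])
# notes pack: points with z 15..40 around
def rect(mask):
    q=P[mask][:,:2].astype(np.float32); r=cv2.minAreaRect(q); print(len(q),r,np.median(P[mask][:,2]))
def box(u0,u1,v0,v1,z0,z1):
    m=np.zeros(P.shape[:2],bool); m[v0:v1,u0:u1]=1; return m&(P[:,:,2]>z0)&(P[:,:,2]<z1)
rect(box(375,425,155,225,12,45))
rect(box(245,350,88,185,100,118))
rect(box(320,345,145,172,130,160))
rect(box(270,325,176,192,65,95))
rect(box(175,245,190,240,3,80))
rect(box(175,245,190,240,50,80))
E
```

```text
knob [704.4 -48.2 169. ]
handle [658.6  68.5   0.2]
unitc [804.5  64.6 108. ]
traygrip [524.9 407.3  62.2]
tray [543.4 342.3  29.3]
ink [368.4 226.9  12.9]
notes [ 641.8 -272.3   27. ]
stap [652.8 320.9  40.9]
desk [532.   53.    1.2]
UL [965.5 231.8  -2.2]
UR [924.9 -80.2 107.6]
LL [674.3 223.1  -3.1]
LR [673.5 -84.7   2. ]
946 ((639.02978515625, -273.91693115234375), (67.85234832763672, 154.1482391357422), 76.40897369384766) 23.194958188753844
7334 ((798.2132568359375, 64.63338470458984), (290.3786315917969, 262.5279235839844), 89.40528106689453) 109.96585310787668
141 ((708.2590942382812, -49.698097229003906), (58.402427673339844, 48.18152618408203), 0.5380579829216003) 133.46198369584567
189 ((650.51025390625, 49.76426315307617), (34.68354034423828, 147.16958618164062), 0.2231065183877945) 81.30608096161313
1853 ((547.1803588867188, 352.6231689453125), (161.78111267089844, 230.66505432128906), 0.6488258242607117) 18.769890834236094
75 ((526.491943359375, 410.8149719238281), (56.2166862487793, 10.245865821838379), 15.658005714416504) 61.95482633055917
```

View pics/c0.png

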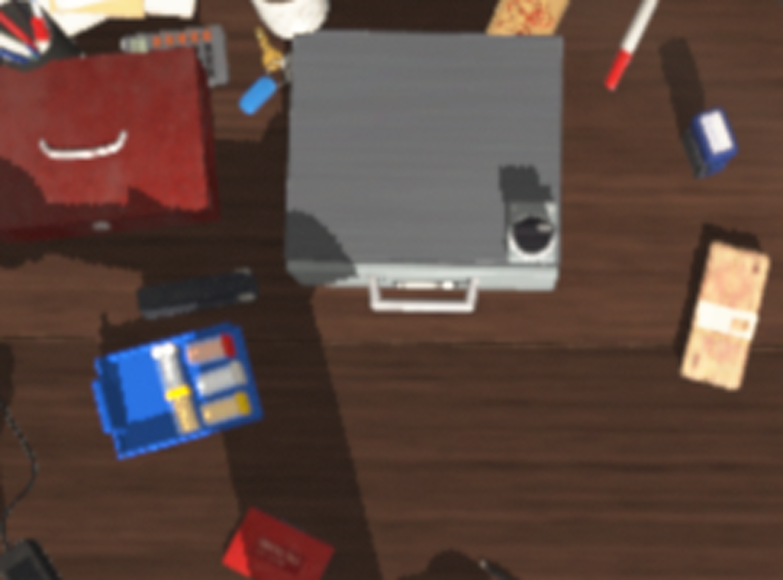

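```bash
cat >> h.py <<'E'
def plan(x,y,z,jaw=None,step=45.,rstep=0.14):
    """rows to TCP target; jaw= angle deg of tool y in world (None keep)"""
    s=sense(); p=np.array(s['eef_pos']); R=np.array(s['ee_rot'])
    a=np.arctan2(R[1,1],R[0,1]); b=a if jaw is None else np.radians(jaw)
    d=np.array([x,y,z])-p; da=(b-a+np.pi)%(2*np.pi)-np.pi
    n=max(1,int(np.ceil(max(np.linalg.norm(d)/step,abs(da)/rstep))))
    print('from',p.round(1),'jaw',np.degrees(a).round(2),'t',round(s['t'],2),'gap',round(s['finger_gap'],1),'F',np.round(s['ft_force'],1),'n',n)
    out=[]
    for i in range(n):
        ai=a+da*i/n
        Y=np.array([np.cos(ai),np.sin(ai)]); X=np.array([-np.sin(ai),np.cos(ai)])  # z down: x = y cross z
        X=np.array([Y[1]*-1,Y[0]]) 
        v=d/n
        out.append([round(float(v[:2]@X)/1000,4),round(float(v[:2]@Y)/1000,4),round(float(-v[2])/1000,4),round(float(-da/n),4)])
    if da==0 or abs(da)<1e-3: print(n,'x',out[0])
    else:
        for o in out: print(o)
E
python3 - <<'E'
from h import *
np.set_printoptions(precision=3,suppress=True)
p,d,m,w=load('wrist0'); wi=np.linalg.inv(w); s=sense(); R=np.array(s['ee_rot'])
print(m); print('cam in tool',R.T@(wi[:3,3]-s['eef_pos'])); print(R.T@wi[:3,:3])
plan(560,-48,330,0)
E
```

```text
[[286.684   0.    317.146]
 [  0.    286.684 201.913]
 [  0.      0.      1.   ]]
cam in tool [  77.249    0.588 -154.051]
[[ 0.001 -0.964 -0.267]
 [ 1.     0.001 -0.   ]
 [ 0.    -0.267  0.964]]
from [132.6 533.4 229.5] jaw 76.03 t 0.15 gap 94.1 F [-0.1  0.4 -0.5] n 17
[-0.0327, -0.0271, -0.0059, 0.0781]
[-0.0347, -0.0245, -0.0059, 0.0781]
[-0.0365, -0.0217, -0.0059, 0.0781]
[-0.0381, -0.0188, -0.0059, 0.0781]
[-0.0394, -0.0158, -0.0059, 0.0781]
[-0.0405, -0.0127, -0.0059, 0.0781]
[-0.0414, -0.0095, -0.0059, 0.0781]
[-0.042, -0.0062, -0.0059, 0.0781]
[-0.0423, -0.0029, -0.0059, 0.0781]
[-0.0424, 0.0004, -0.0059, 0.0781]
[-0.0423, 0.0037, -0.0059, 0.0781]
[-0.0419, 0.007, -0.0059, 0.0781]
[-0.0412, 0.0102, -0.0059, 0.0781]
[-0.0403, 0.0134, -0.0059, 0.0781]
[-0.0391, 0.0165, -0.0059, 0.0781]
[-0.0377, 0.0195, -0.0059, 0.0781]
[-0.0361, 0.0224, -0.0059, 0.0781]
```

Call:
drive_tool --motion '[[-1,[-0.034,-0.026,-0.02],0.08],[-1,[-0.035,-0.024,-0.02],0.08],[-1,[-0.036,-0.022,-0.02],0.08],[-1,[-0.038,-0.019,-0.02],0.08],[-1,[-0.039,-0.016,-0.02],0.08]]'

```text
t: 0.65
eef_pos: [259.2, 361.6, 331.0]
ee_rot: [[-0.798, 0.602, -0.0], [0.602, 0.798, -0.0], [-0.0, -0.0, -1.0]]
ft_force: [0.7, -0.2, -0.2]
finger_gap: 94.0
```

Call:
drive_tool --motion '[[-1,[-0.04,-0.013,0],0.08],[-1,[-0.041,-0.01,0],0.08],[-1,[-0.042,-0.006,0],0.08],[-1,[-0.042,-0.003,0],0.08],[-1,[-0.042,0,0],0.08]]'

```text
t: 1.15
eef_pos: [380.6, 189.3, 330.3]
ee_rot: [[-0.5, 0.866, 0.0], [0.866, 0.5, 0.0], [0.0, 0.0, -1.0]]
ft_force: [0.2, -0.1, -0.6]
finger_gap: 93.9
```

Call:
drive_tool --motion '[[-1,[-0.042,0.004,0],0.08],[-1,[-0.042,0.007,0],0.08],[-1,[-0.041,0.01,0],0.08],[-1,[-0.04,0.013,0],0.08],[-1,[-0.039,0.016,0],0.08]]'

```text
t: 1.65
eef_pos: [501.2, 15.8, 330.1]
ee_rot: [[-0.123, 0.992, -0.0], [0.992, 0.123, 0.0], [0.0, -0.0, -1.0]]
ft_force: [0.8, -0.8, 1.3]
finger_gap: 93.8
```

```bash
python3 - <<'E'
from h import *
plan(600,-48,330,0)
E
```

```text
from [501.2  15.8 330.1] jaw 7.07 t 1.65 gap 93.8 F [ 0.8 -0.8  1.3] n 3
[-0.0252, 0.0301, 0.0, 0.0411]
[-0.0239, 0.0311, 0.0, 0.0411]
[-0.0226, 0.032, 0.0, 0.0411]
```

Call:
drive_tool --motion '[[-1,[-0.025,0.03,0],0.041],[-1,[-0.024,0.031,0],0.041],[-1,[-0.023,0.032,0],0.041],[-1,[0,0,0],0]]'

```text
t: 2.05
eef_pos: [602.0, -49.2, 325.9]
ee_rot: [[0.0, 1.0, -0.006], [1.0, -0.0, 0.0], [0.0, -0.006, -1.0]]
ft_force: [-0.3, 0.9, -0.9]
finger_gap: 94.2
```

```bash
python3 - <<'E'
from h import *
snap('wrist','w1')
np.set_printoptions(precision=1,suppress=True)
P,p=cloud('w1')
print(sense()['eef_pos'])
def rect(m,n):
    q=P[m][:,:2].astype(np.float32); print(n,len(q),cv2.minAreaRect(q),np.median(P[m],0),P[m].min(0),P[m].max(0))
z=P[:,:,2]; x=P[:,:,0]; y=P[:,:,1]
rect((z>158)&(z<185)&(x>660)&(x<760),'knobtop')
rect((z>142)&(z<185)&(x>660)&(x<760),'disc')
rect((z>104)&(z<115)&(x>660),'unit')
rect((z>60)&(z<100)&(x>600)&(x<665)&(y>-20)&(y<120),'handle')
E
```

```text
[600.4 -47.6 327.2]
knobtop 483 ((703.2432861328125, -46.22484588623047), (41.545387268066406, 13.25452995300293), 89.79700469970703) [701.7 -45.3 168.1] [696.6 -67.  158. ] [709.9 -25.5 170.5]
disc 637 ((703.2432861328125, -46.22484588623047), (41.545387268066406, 13.25452995300293), 89.79700469970703) [700.1 -44.2 167.5] [696.6 -67.  142.3] [709.9 -25.5 170.5]
unit 40335 ((798.4719848632812, 43.688201904296875), (241.7420196533203, 262.0960388183594), 89.61956024169922) [809.2  65.5 110.8] [668.1 -77.5 104. ] [929.5 165.4 114.9]
handle 860 ((648.3728637695312, 65.10427856445312), (109.73677062988281, 32.46320343017578), 89.8070068359375) [638.4  66.3  83.1] [632.1  10.2  77.2] [664.8 120.   86. ]
```

View pics/w1.png

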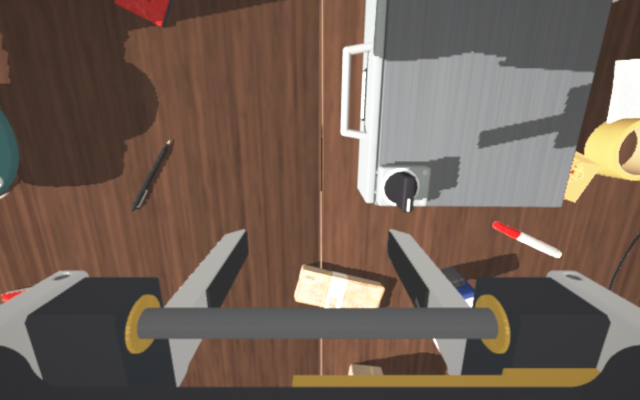

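```bash
python3 - <<'E'
from h import *
plan(703.2,-46.2,220,-0.2)
E
```

```text
from [600.4 -47.6 327.2] jaw 0.13 t 2.1 gap 94.2 F [-0.  -0.   0.8] n 4
[0.0003, 0.0257, 0.0268, 0.0014]
[0.0003, 0.0257, 0.0268, 0.0014]
[0.0004, 0.0257, 0.0268, 0.0014]
[0.0004, 0.0257, 0.0268, 0.0014]
```

Call:
drive_tool --motion '[[-0.3,[0.0005,0.026,0.027],0.001],[-0.3,[0.0005,0.026,0.027],0.001],[-0.3,[0,0.026,0.027],0.001],[-0.3,[0,0.025,0.026],0.001],[-0.3,[0,0,0],0]]'

```text
t: 2.6
eef_pos: [701.3, -43.6, 216.6]
ee_rot: [[-0.002, 1.0, -0.011], [1.0, 0.002, 0.002], [0.002, -0.011, -1.0]]
ft_force: [-0.5, -0.3, -1.3]
finger_gap: 61.9
```

```bash
python3 - <<'E'
from h import *
plan(703.2,-46.2,165,-0.2)
snap('wrist','w2')
P,p=cloud('w2'); z=P[:,:,2];x=P[:,:,0];m=(z>158)&(z<185)&(x>660)&(x<750)
q=P[m][:,:2].astype(np.float32); print(len(q),cv2.minAreaRect(q),P[m][:,2].max())
print(sense()['joint_positions'])
E
```

```text
from [701.3 -43.6 216.6] jaw 0.1 t 2.6 gap 61.9 F [-0.5 -0.3 -1.3] n 2
[-0.0013, 0.0009, 0.0258, 0.0026]
[-0.0013, 0.0009, 0.0258, 0.0026]
904 ((705.3872680664062, -48.23346710205078), (12.950172424316406, 40.92455291748047), 0.15422329306602478) 173.29461843428567
[-1.43234349e-01  4.43830956e-01  9.52558836e-01  2.55705360e-04
  1.75240326e+00 -1.44710702e-01]
```

Call:
drive_tool --motion '[[-0.3,[-0.0015,0.001,0.025],0],[-0.3,[-0.001,0.001,0.025],0],[-0.3,[0,0,0],0],[-0.3,[0,0,0],0]]'

```text
t: 3.05
eef_pos: [704.0, -47.2, 176.1]
ee_rot: [[-0.0, 1.0, 0.002], [1.0, 0.0, -0.0], [-0.0, 0.002, -1.0]]
ft_force: [0.6, 0.0, 0.2]
finger_gap: 60.9
```

Call:
drive_tool --motion '[[1,[0,0,0],0],[1,[0,0,0],0],[1,[0,0,0],0],[1,[0,0,0],0],[1,[0,0,0],0]]' --squeeze 25

```text
t: 3.55
eef_pos: [704.6, -47.6, 173.7]
ee_rot: [[0.0, 1.0, 0.0], [1.0, -0.0, 0.0], [0.0, 0.0, -1.0]]
ft_force: [-1.0, 0.6, 0.4]
finger_gap: 24.7
```

Call:
drive_tool --motion '[[0.4,[0,0,0.008],0],[0.4,[0,0,0],0],[1,[0,0,0],0],[1,[0,0,0],0],[1,[0,0,0],0]]'

```text
t: 4.05
eef_pos: [704.4, -47.5, 165.4]
ee_rot: [[0.0, 1.0, -0.001], [1.0, -0.0, 0.0], [0.0, -0.001, -1.0]]
ft_force: [-0.7, -0.3, -0.4]
finger_gap: 13.0
```

Call:
drive_tool --motion '[[1,[0,0,0],0],[1,[0,0,0],0]]'

```text
t: 4.25
eef_pos: [704.4, -47.6, 165.4]
ee_rot: [[0.0, 1.0, -0.0], [1.0, -0.0, 0.0], [0.0, -0.0, -1.0]]
ft_force: [-0.4, -0.9, 0.4]
finger_gap: 12.9
```

Gripped at 13 mm. Turn counter-clockwise seen from above, which is negative roll.

Call:
drive_tool --motion '[[1,[0,0,0],-0.1],[1,[0,0,0],-0.14],[1,[0,0,0],-0.14],[1,[0,0,0],-0.14],[1,[0,0,0],-0.14]]'

```text
t: 4.75
eef_pos: [703.3, -47.9, 165.4]
ee_rot: [[-0.617, 0.787, -0.003], [0.787, 0.617, -0.0], [0.002, -0.003, -1.0]]
ft_force: [-4.8, -0.6, 0.1]
finger_gap: 13.1
```

Call:
drive_tool --motion '[[1,[0,0,0],-0.14],[1,[0,0,0],-0.14],[1,[0,0,0],-0.14],[1,[0,0,0],-0.14],[1,[0,0,0],-0.14]]'

```text
t: 5.25
eef_pos: [702.6, -49.0, 165.4]
ee_rot: [[-0.979, 0.205, -0.005], [0.205, 0.979, -0.002], [0.004, -0.003, -1.0]]
ft_force: [-5.8, -3.1, 1.6]
finger_gap: 12.7
```

Call:
drive_tool --motion '[[1,[0,0,0],-0.14],[1,[0,0,0],-0.07],[1,[0,0,0],0],[1,[0,0,0],0],[1,[0,0,0],0]]'

```text
t: 5.75
eef_pos: [702.6, -49.3, 165.3]
ee_rot: [[-1.0, 0.003, -0.005], [0.003, 1.0, -0.003], [0.005, -0.003, -1.0]]
ft_force: [-5.5, -3.0, 1.1]
finger_gap: 12.8
```

Call:
drive_tool --motion '[[-0.2,[0,0,0],0],[-0.2,[0,0,0],0],[-0.2,[0,0,0],0],[-0.2,[0,0,-0.03],0],[-0.2,[0,0,-0.04],0]]'

```text
t: 6.25
eef_pos: [703.4, -47.0, 232.5]
ee_rot: [[-1.0, 0.0, -0.007], [0.0, 1.0, 0.001], [0.007, 0.001, -1.0]]
ft_force: [0.8, -0.3, -0.7]
finger_gap: 49.5
```

Call:
drive_tool --motion '[[0.5,[-0.03,0,-0.04],0.14],[0.5,[-0.03,0,0],0.14],[0.5,[0,0,0],0.14],[0.5,[0,0,0],0.14],[0.5,[0,0,0],0.14]]'

```text
t: 6.75
eef_pos: [764.9, -51.5, 274.7]
ee_rot: [[-0.761, 0.649, -0.0], [0.649, 0.761, 0.0], [0.0, 0.0, -1.0]]
ft_force: [0.4, 0.1, -0.3]
finger_gap: 23.5
```

```bash
python3 - <<'E'
from h import *
plan(637.5,66,230,-0.2)
snap('wrist','w3')
E
```

```text
from [764.9 -51.5 274.7] jaw 49.55 t 6.75 gap 23.5 F [ 0.4  0.1 -0.3] n 7
[0.0247, 0.001, 0.0064, 0.124]
[0.0247, -0.0021, 0.0064, 0.124]
[0.0242, -0.0051, 0.0064, 0.124]
[0.0234, -0.0081, 0.0064, 0.124]
[0.0222, -0.0109, 0.0064, 0.124]
[0.0207, -0.0136, 0.0064, 0.124]
[0.0188, -0.016, 0.0064, 0.124]
```

View pics/w3.png

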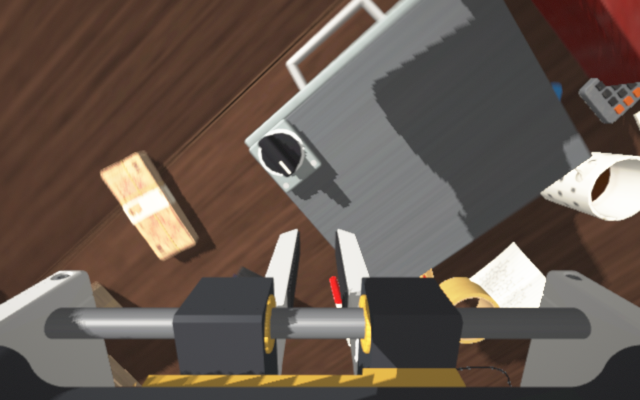

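Call:
drive_tool --motion '[[0.5,[0.025,0.001,0.006],0.124],[0.5,[0.025,-0.002,0.006],0.124],[0.5,[0.024,-0.005,0.006],0.124],[0.5,[0.023,-0.008,0.006],0.124],[0.5,[0.022,-0.011,0.006],0.124]]'

```text
t: 7.3
eef_pos: [672.3, 32.4, 245.5]
ee_rot: [[-0.245, 0.969, 0.001], [0.969, 0.245, 0.0], [0.0, 0.001, -1.0]]
ft_force: [-0.8, -0.4, 1.0]
finger_gap: 23.8
```

Call:
drive_tool --motion '[[0.5,[0.021,-0.014,0.006],0.124],[0.5,[0.019,-0.016,0.006],0.124],[0.5,[0,0,0],0],[0.5,[0,0,0],0]]'

```text
t: 7.7
eef_pos: [636.2, 65.5, 234.1]
ee_rot: [[-0.006, 1.0, 0.001], [1.0, 0.006, -0.0], [-0.0, 0.001, -1.0]]
ft_force: [0.6, 0.5, 0.5]
finger_gap: 23.5
```

```bash
python3 - <<'E'
from h import *
plan(637.5,66,86,-0.2)
snap('wrist','w4')
P,p=cloud('w4'); z=P[:,:,2];x=P[:,:,0];y=P[:,:,1]
for zr,xr in (((75,95),(600,663)),((95,104),(655,700)),((105,115),(660,950)),((155,180),(670,760))):
    m=(z>zr[0])&(z<zr[1])&(x>xr[0])&(x<xr[1])&(y>-100)
    q=P[m][:,:2].astype(np.float32); 
    if len(q)>5: print(len(q),cv2.minAreaRect(q),P[m].min(0).round(1),P[m].max(0).round(1))
m=(z>80)&(z<95)&(x>600)&(x<663)&(abs(y-66)<35); print(np.percentile(x[m],[2,25,50,75,98]))
E
```

```text
from [636.2  65.5 234.1] jaw 0.35 t 7.7 gap 23.5 F [0.6 0.5 0.5] n 4
[0.0001, 0.0003, 0.037, 0.0024]
[0.0001, 0.0003, 0.037, 0.0024]
[0.0001, 0.0003, 0.037, 0.0024]
[0.0001, 0.0003, 0.037, 0.0024]
1130 ((647.053466796875, 67.3035888671875), (115.00834655761719, 26.902280807495117), 87.7316665649414) [635.    9.5  76. ] [662.4 124.3  84.6]
2344 ((676.0009155273438, 115.33939361572266), (190.18324279785156, 13.073890686035156), 89.1948471069336) [669.4  20.2  95.1] [683.8 210.3 103.9]
61429 ((807.00830078125, 77.28419494628906), (265.39385986328125, 251.03280639648438), 89.59175872802734) [681.3 -55.6 105.2] [933.1 210.8 112.3]
[635.13906556 637.36117065 639.54880857 641.74093087 643.87884188]
```

View pics/w4.png

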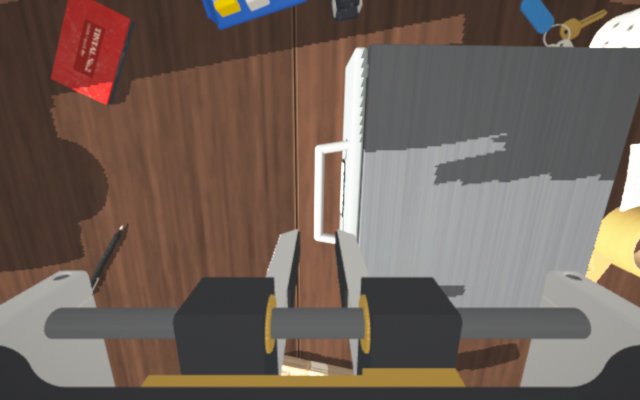

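Call:
drive_tool --motion '[[0.5,[0,0.003,0.035],0.006],[0.5,[0,0,0.025],0],[0.5,[0,0,0],0],[0.5,[0,0,0],0]]'

```text
t: 8.15
eef_pos: [639.7, 64.5, 173.5]
ee_rot: [[0.004, 1.0, -0.0], [1.0, -0.004, -0.0], [-0.0, -0.0, -1.0]]
ft_force: [-0.6, 0.6, 0.9]
finger_gap: 23.4
```

```bash
python3 - <<'E'
from h import *
plan(639.5,66,84,-0.2)
snap('wrist','w5')
P,p=cloud('w5'); z=P[:,:,2];x=P[:,:,0];y=P[:,:,1]
m=(z>80)&(z<95)&(x>600)&(x<663)&(abs(y-66)<50); print(np.percentile(x[m],[2,25,50,75,98]))
E
```

```text
from [639.7  64.5 173.5] jaw -0.23 t 8.15 gap 23.4 F [-0.6  0.6  0.9] n 2
2 x [0.0008, -0.0001, 0.0447, -0.0003]
[635.30416309 637.94791417 640.76274548 643.5815431  655.01796073]
```

View pics/w5.png

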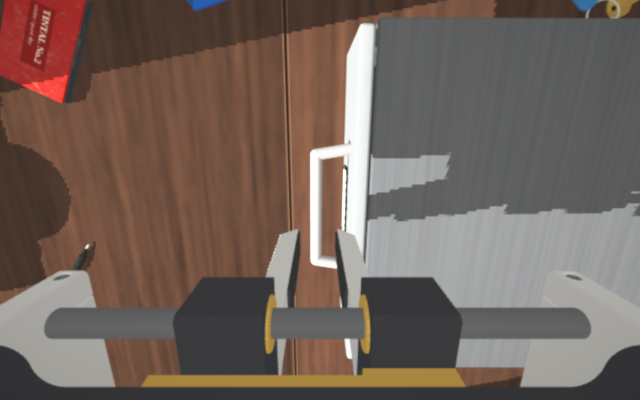

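Call:
drive_tool --motion '[[0.5,[0,0,0.03],0],[0.5,[0,0,0.03],0],[0.5,[0,0,0.015],0],[0.5,[0,0,0.014],0],[0.5,[0,0,0],0]]'

```text
t: 8.7
eef_pos: [638.5, 65.2, 83.3]
ee_rot: [[0.004, 1.0, -0.002], [1.0, -0.004, 0.0], [0.0, -0.002, -1.0]]
ft_force: [0.1, -0.1, -0.3]
finger_gap: 23.3
```

Call:
drive_tool --motion '[[1,[0,0,0],0],[1,[0,0,0],0],[1,[0,0,0],0],[1,[0,0,0],0],[1,[0,0,0],0]]' --squeeze 30

```text
t: 9.2
eef_pos: [638.3, 65.3, 86.2]
ee_rot: [[0.004, 1.0, -0.001], [1.0, -0.004, -0.0], [-0.0, -0.001, -1.0]]
ft_force: [-5.0, -0.6, 4.2]
finger_gap: 9.4
```

Call:
drive_tool --motion '[[1,[0,-0.01,0],0],[1,[0,-0.02,0],0],[1,[0,-0.025,0],0],[1,[0,-0.025,0],0],[1,[0,-0.025,0],0]]'

```text
t: 9.7
eef_pos: [535.5, 66.1, 86.2]
ee_rot: [[0.004, 1.0, 0.008], [1.0, -0.004, 0.001], [0.001, 0.008, -1.0]]
ft_force: [4.8, 1.3, 1.7]
finger_gap: 9.1
```

Call:
drive_tool --motion '[[1,[0,-0.025,0],0],[1,[0,-0.025,0],0],[1,[0,-0.015,0],0],[1,[0,-0.012,0],0],[1,[0,-0.004,0],0]]'

```text
t: 10.2
eef_pos: [453.5, 66.7, 86.2]
ee_rot: [[0.004, 1.0, 0.005], [1.0, -0.004, 0.001], [0.001, 0.005, -1.0]]
ft_force: [3.8, 3.3, 4.2]
finger_gap: 9.3
```

Call:
drive_tool --motion '[[1,[0,0,0],0],[1,[0,0,0],0]]'

```text
t: 10.4
eef_pos: [453.3, 66.6, 86.1]
ee_rot: [[0.004, 1.0, 0.001], [1.0, -0.004, 0.002], [0.002, 0.001, -1.0]]
ft_force: [-2.6, 2.0, 8.7]
finger_gap: 8.8
```

Call:
drive_tool --motion '[[0.5,[0,0,0],0],[0.5,[0,0,0],0],[0.5,[0,0,-0.03],0],[0.5,[0,0,-0.05],0],[-1,[0,0,-0.05],0]]'

```text
t: 10.9
eef_pos: [451.8, 65.6, 214.0]
ee_rot: [[0.004, 1.0, -0.005], [1.0, -0.004, -0.001], [-0.001, -0.005, -1.0]]
ft_force: [1.6, 1.0, 0.9]
finger_gap: 28.6
```

Call:
drive_tool --motion '[[-1,[0.04,-0.02,-0.05],0],[-1,[0.045,-0.02,-0.05],0],[-1,[0.045,0,-0.04],0],[-1,[0.045,0,0],0],[-1,[0,0,0],0]]'

```text
t: 11.4
eef_pos: [424.1, 214.1, 320.6]
ee_rot: [[-0.002, 1.0, -0.0], [1.0, 0.002, 0.001], [0.001, -0.0, -1.0]]
ft_force: [0.9, -0.2, -0.8]
finger_gap: 67.6
```

```bash
python3 - <<'E'
from h import *
s=sense(); print(s['eef_pos'],s['t'])
snap('wrist','w6'); snap('top','top6')
E
```

```text
[424.08117169 214.13876929 320.61607086] 11.4
```

View pics/w6.png

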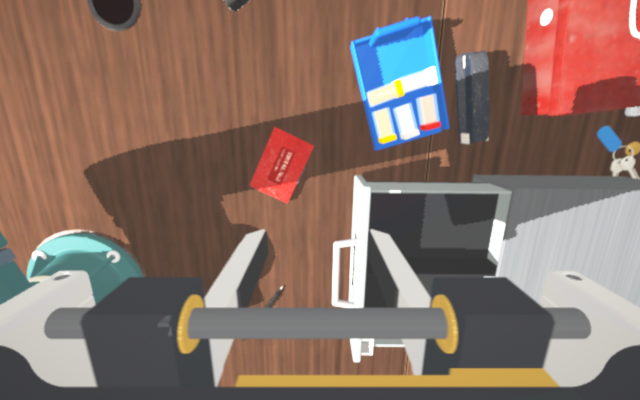

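View pics/top6.png

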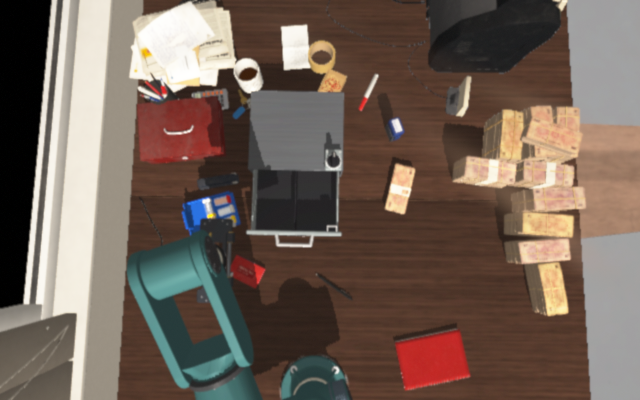

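```bash
python3 - <<'E'
from h import *
np.set_printoptions(precision=1,suppress=True)
P,p=cloud('w6'); z=P[:,:,2];x=P[:,:,0];y=P[:,:,1]
def rect(m,n):
    q=P[m][:,:2].astype(np.float32); print(n,len(q),cv2.minAreaRect(q),np.median(z[m]),P[m].min(0),P[m].max(0))
tr=(y>250)&(x>460)&(x<640)&(y<450)
rect(tr&(z>50)&(z<75),'plate')
hsv=cv2.cvtColor(p,cv2.COLOR_RGB2HSV); blue=(hsv[...,0]>100)&(hsv[...,0]<125)&(hsv[...,1]>170)&(hsv[...,2]>90)
rect(tr&blue&(z<60),'blue')
rect((z>65)&(z<90)&(x>460)&(x<660)&(y>150)&(y<240),'leftwall')
rect((z>93)&(z<112)&(x>440)&(x<520)&(y>80)&(y<240),'front')
m=(z>20)&(z<50)&(x>610)&(x<700)&(y>220)&(y<420); rect(m,'stapler')
rect((z>7)&(z<20)&(x<460)&(x>320)&(y>150)&(y<300),'ink')
E
```

```text
plate 447 ((526.7120971679688, 409.12786865234375), (58.7286262512207, 10.198982238769531), 16.292184829711914) 60.441947243839536 [498.5 397.4  50. ] [554.5 420.4  63.5]
blue 3009 ((552.1917724609375, 338.8736572265625), (121.28251647949219, 158.67677307128906), 16.133869171142578) 2.9023958050449323 [473.9 251.1  -3.3] [632.1 427.1  60. ]
leftwall 601 ((565.3486328125, 199.7084503173828), (181.88577270507812, 56.62332534790039), 14.148916244506836) 75.63621551317488 [484. 150.  65.] [659.7 209.5  90. ]
front 798 ((490.1292724609375, 144.65322875976562), (128.6357421875, 12.226131439208984), 89.53394317626953) 100.20457518917613 [483.6  80.4  93.1] [496.6 208.9 102.7]
stapler 2197 ((640.488525390625, 320.2431945800781), (62.85060119628906, 126.07646179199219), 12.198163032531738) 37.26153223268085 [610.1 260.4  20. ] [683.9 386.3  41.1]
ink 2751 ((366.7168273925781, 222.57904052734375), (104.96211242675781, 71.73431396484375), 64.53865814208984) 11.577424370046685 [320.  162.8   8.6] [418.8 284.   14.7]
```

```bash
python3 - <<'E'
from h import *
plan(526.7,409.3,160,16.1)
E
```

```text
from [424.1 210.6 319.3] jaw -0.13 t 11.5 gap 75.8 F [-0.3  0.2 -0.1] n 7
[0.0284, 0.0146, 0.0228, -0.0405]
[0.0278, 0.0157, 0.0228, -0.0405]
[0.0271, 0.0168, 0.0228, -0.0405]
[0.0264, 0.0179, 0.0228, -0.0405]
[0.0257, 0.019, 0.0228, -0.0405]
[0.0249, 0.02, 0.0228, -0.0405]
[0.0241, 0.021, 0.0228, -0.0405]
```

Call:
drive_tool --motion '[[-1,[0.028,0.015,0.02],-0.04],[-1,[0.028,0.016,0.02],-0.04],[-1,[0.027,0.017,0.02],-0.04],[-1,[0.026,0.018,0.02],-0.04],[-1,[0.026,0.019,0.02],-0.04]]'

```text
t: 12.0
eef_pos: [500.0, 350.2, 218.4]
ee_rot: [[-0.194, 0.981, -0.002], [0.981, 0.194, -0.002], [-0.002, -0.002, -1.0]]
ft_force: [-0.1, 0.6, -0.1]
finger_gap: 93.5
```

Call:
drive_tool --motion '[[-1,[0.025,0.02,0.02],-0.04],[-1,[0.024,0.021,0.02],-0.04],[-1,[0,0,0],0],[-1,[0,0,0],0]]'

```text
t: 12.4
eef_pos: [528.7, 406.3, 178.0]
ee_rot: [[-0.271, 0.963, -0.004], [0.963, 0.271, -0.004], [-0.002, -0.005, -1.0]]
ft_force: [0.3, -0.4, 1.2]
finger_gap: 93.9
```

```bash
python3 - <<'E'
from h import *
snap('wrist','w7')
np.set_printoptions(precision=1,suppress=True)
P,p=cloud('w7'); z=P[:,:,2];x=P[:,:,0];y=P[:,:,1]
m=(z>50)&(z<75)&(y>370)&(x>480)&(x<580)&(y<450)
q=P[m][:,:2].astype(np.float32); print(len(q),cv2.minAreaRect(q),P[m].min(0),P[m].max(0))
plan(526.7,409.3,110,16.1)
E
```

```text
714 ((528.2425537109375, 413.8535461425781), (58.914710998535156, 9.581149101257324), 15.272381782531738) [500.  402.5  50. ] [556.9 425.   67.6]
from [529.  406.4 180. ] jaw 15.69 t 12.45 gap 94.0 F [0.3 0.3 0.4] n 2
[0.0017, -0.0007, 0.035, -0.0036]
[0.0017, -0.0007, 0.035, -0.0036]
```

View pics/w7.png

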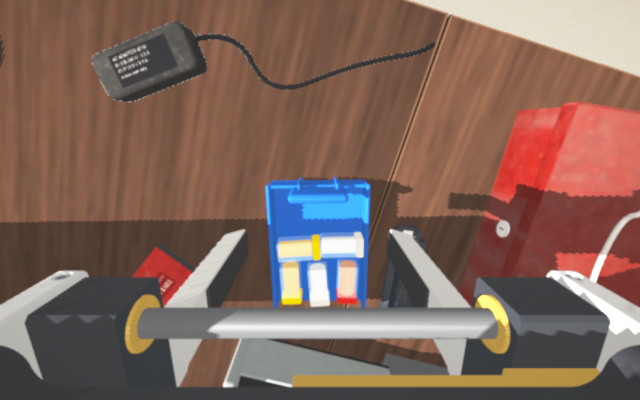

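Call:
drive_tool --motion '[[-1,[0.003,-0.001,0.035],-0.005],[-1,[0.002,-0.001,0.035],0],[-1,[0,0,0.02],0],[-1,[0,0,0],0],[-1,[0,0,0],0]]'

```text
t: 12.95
eef_pos: [526.0, 411.7, 92.7]
ee_rot: [[-0.276, 0.961, 0.002], [0.961, 0.276, 0.001], [0.0, 0.002, -1.0]]
ft_force: [0.0, -0.4, -0.0]
finger_gap: 94.2
```

```bash
python3 - <<'E'
from h import *
snap('wrist','w8')
np.set_printoptions(precision=1,suppress=True)
P,p=cloud('w8'); z=P[:,:,2];x=P[:,:,0];y=P[:,:,1]
m=(z>50)&(z<75)&(y>370)&(x>480)&(x<580)&(y<450)
q=P[m][:,:2].astype(np.float32); print(len(q),cv2.minAreaRect(q),P[m].min(0),P[m].max(0))
plan(527.5,411.5,58,16.0)
E
```

```text
1626 ((531.2987060546875, 414.58892822265625), (103.0618667602539, 17.390148162841797), 17.159908294677734) [480.  392.3  50. ] [578.2 437.3  75. ]
from [526.5 412.4  93.7] jaw 16.04 t 13.0 gap 93.5 F [-0.4 -0.7 -0.4] n 1
1 x [-0.0011, 0.0007, 0.0357, 0.0006]
```

View pics/w8.png

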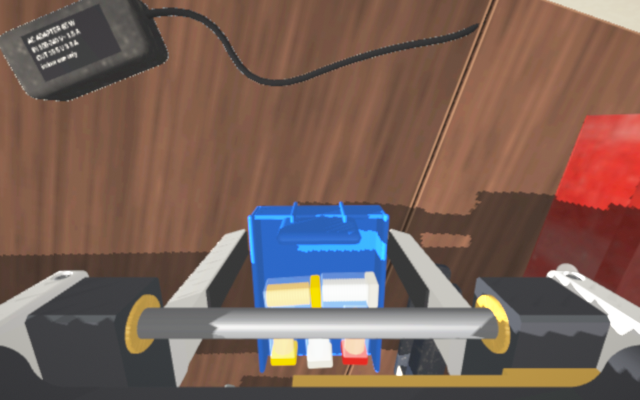

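```bash
python3 - <<'E'
from h import *
np.set_printoptions(precision=1,suppress=True)
P,p=cloud('w8'); z=P[:,:,2]
s=np.array([526.5,412.4]);a=np.radians(16); U=np.array([np.cos(a),np.sin(a)]);V=np.array([-np.sin(a),np.cos(a)])
q=P[...,:2]-s; u=q@U; v=q@V
m=(abs(u)<27)&(abs(v)<25)&(z>60)&(z<72); print(m.sum(),np.percentile(v[m],[2,50,98]),np.percentile(u[m],[1,99]))
m=(abs(u)<40)&(abs(v)<25)&(z>55)&(z<72); print(np.percentile(u[m],[1,99]),np.percentile(z[m],99))
m=(abs(u)>42)&(abs(u)<60)&(abs(v+30)<20)&(z<50);print(np.percentile(z[m],[50,95]))
E
```

```text
996 [-3.1  1.9  5.2] [-26.   26.5]
[-26.1  30. ] 65.6302726149069
[ 8.7 31. ]
```

Call:
drive_tool --motion '[[-1,[0,0,0.025],0],[-1,[0,0,0.009],0],[-1,[0,0,0],0]]'

```text
t: 13.3
eef_pos: [524.9, 412.0, 56.3]
ee_rot: [[-0.277, 0.961, -0.001], [0.961, 0.277, -0.001], [-0.0, -0.001, -1.0]]
ft_force: [0.9, 0.3, -0.6]
finger_gap: 93.9
```

Call:
drive_tool --motion '[[1,[0.001,0.002,0],0],[1,[0,0,0],0],[1,[0,0,0],0],[1,[0,0,0],0],[1,[0,0,0],0]]' --squeeze 55

```text
t: 13.8
eef_pos: [526.9, 414.2, 57.1]
ee_rot: [[-0.277, 0.961, 0.0], [0.961, 0.277, 0.0], [0.0, 0.0, -1.0]]
ft_force: [-1.2, -0.3, 1.8]
finger_gap: 59.5
```

Call:
drive_tool --motion '[[1,[0,0,-0.005],0],[1,[0,0,-0.01],0],[1,[0,0,-0.01],0],[1,[0,0,0],0]]'

```text
t: 14.2
eef_pos: [528.0, 414.8, 84.0]
ee_rot: [[-0.277, 0.961, 0.003], [0.961, 0.277, 0.002], [0.001, 0.004, -1.0]]
ft_force: [0.2, 0.1, -3.8]
finger_gap: 59.7
```

```bash
python3 - <<'E'
from h import *
snap('wrist','w9'); snap('scene','s9'); s=sense(); print(s['wrist_torque'],s['ft_force'])
cv2.imwrite('pics/s9c.png',cv2.resize(load('s9')[0][130:260,180:400],None,fx=3.4,fy=3.4,interpolation=2)[:,:,::-1])
E
```

```text
[ 0.31141339  0.15227148 -0.0182061 ] [ 0.15862301 -0.12503141 -4.91406267]
```

View pics/w9.png

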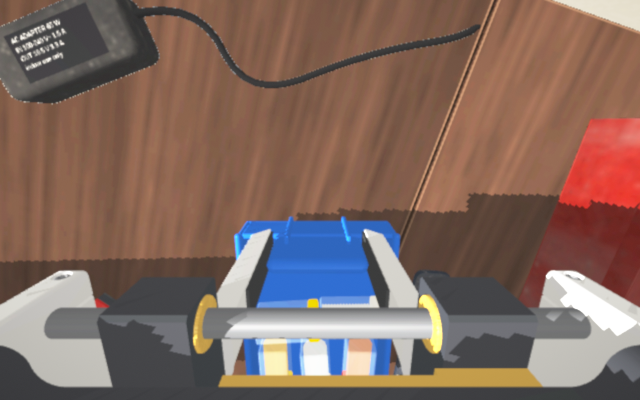

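View pics/s9c.png

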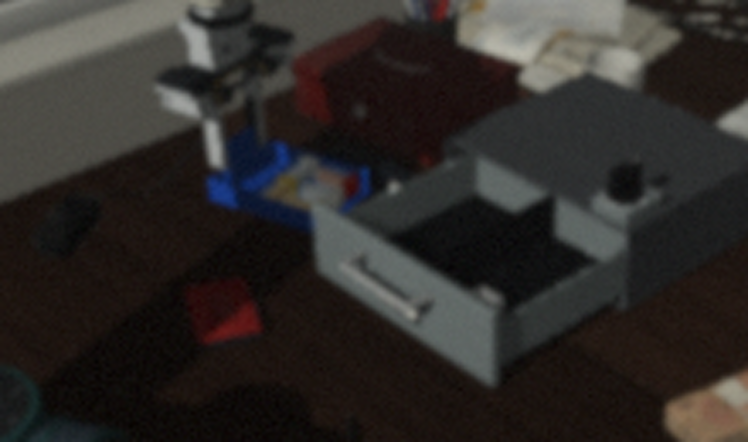

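```bash
cat >> h.py <<'E'
def trayfit(fn,a,s):
    P,p=cloud(fn); hsv=cv2.cvtColor(p,cv2.COLOR_RGB2HSV)
    blue=(hsv[...,0]>100)&(hsv[...,0]<125)&(hsv[...,1]>150)&(hsv[...,2]>60)
    a=np.radians(a);U=np.array([np.cos(a),np.sin(a)]);V=np.array([np.sin(a),-np.cos(a)])
    q=P[...,:2]-np.array(s)[:2]; u=q@U; v=q@V; z=P[...,2]
    for v0 in range(-20,180,10):
        m=blue&(abs(u)<60)&(v>v0)&(v<v0+10)
        if m.sum()>20: print(v0,m.sum(),np.percentile(z[m],[5,25,50,75,95]).round(1))
E
python3 - <<'E'
from h import *
trayfit('w9',16,sense()['eef_pos'])
E
```

```text
-10 4777 [32.2 46.3 60.2 79.2 88.4]
0 1027 [49.2 87.9 88.9 89.5 90.4]
30 182 [28.6 29.3 29.6 30.  30.4]
40 1145 [28.6 29.1 29.5 29.9 30.5]
50 1205 [28.4 29.  29.4 29.8 30.7]
60 284 [28.2 29.  29.3 29.7 31.4]
80 138 [49.8 53.4 54.8 55.2 55.8]
90 250 [40.4 46.6 52.6 54.9 55.7]
100 402 [28.5 29.4 40.6 53.4 55.3]
110 395 [28.2 28.8 29.8 44.1 54.2]
120 256 [28.2 28.8 29.3 33.8 41.7]
130 185 [28.  28.5 28.9 29.4 32.2]
```

Call:
drive_tool --motion '[[1,[0,0,-0.015],0],[1,[0,0,-0.025],0],[1,[0,0,-0.025],0],[1,[0,0,-0.02],0],[1,[0,0,-0.013],0]]' --squeeze 60

```text
t: 14.8
eef_pos: [527.5, 414.5, 182.8]
ee_rot: [[-0.277, 0.961, 0.003], [0.961, 0.277, 0.002], [0.001, 0.003, -1.0]]
ft_force: [0.1, 0.5, -4.9]
finger_gap: 59.7
```

```bash
python3 - <<'E'
from h import *
plan(590,252,182,0,step=19)
print(sense()['wrist_torque'])
E
```

```text
from [527.5 414.5 182.8] jaw 16.1 t 14.8 gap 59.7 F [ 0.1  0.5 -4.9] n 10
[-0.0173, 0.0015, 0.0001, 0.0281]
[-0.0173, 0.002, 0.0001, 0.0281]
[-0.0172, 0.0025, 0.0001, 0.0281]
[-0.0172, 0.003, 0.0001, 0.0281]
[-0.0171, 0.0034, 0.0001, 0.0281]
[-0.017, 0.0039, 0.0001, 0.0281]
[-0.0168, 0.0044, 0.0001, 0.0281]
[-0.0167, 0.0049, 0.0001, 0.0281]
[-0.0166, 0.0053, 0.0001, 0.0281]
[-0.0164, 0.0058, 0.0001, 0.0281]
[ 0.36419131  0.14017851 -0.02646193]
```

Call:
drive_tool --motion '[[1,[-0.01,0.001,0],0.016],[1,[-0.017,0.002,0],0.028],[1,[-0.018,0.0025,0],0.028],[1,[-0.018,0.003,0],0.028],[1,[-0.018,0.0035,0],0.028]]'

```text
t: 15.3
eef_pos: [557.4, 335.4, 178.3]
ee_rot: [[-0.149, 0.989, -0.002], [0.989, 0.149, -0.001], [-0.001, -0.002, -1.0]]
ft_force: [0.2, 0.0, -4.5]
finger_gap: 59.8
```

Call:
drive_tool --motion '[[1,[-0.018,0.004,0],0.028],[1,[-0.018,0.0045,0],0.028],[1,[-0.018,0.005,0],0.028],[1,[-0.017,0.0055,0],0.028],[1,[-0.012,0.004,0],0.028]]'

```text
t: 15.8
eef_pos: [589.0, 255.7, 179.7]
ee_rot: [[-0.01, 1.0, 0.0], [1.0, 0.01, -0.0], [-0.0, 0.0, -1.0]]
ft_force: [1.4, -0.1, -3.7]
finger_gap: 59.7
```

Call:
drive_tool --motion '[[1,[-0.005,0.002,0],0.01],[1,[0,0,0],0],[1,[0,0,0],0]]'

```text
t: 16.1
eef_pos: [590.2, 253.1, 179.6]
ee_rot: [[-0.004, 1.0, -0.0], [1.0, 0.004, 0.001], [0.001, -0.0, -1.0]]
ft_force: [0.6, 0.5, -4.9]
finger_gap: 59.7
```

```bash
python3 - <<'E'
from h import *
plan(590,252,182,0,step=19)
snap('wrist','w10'); trayfit('w10',0,sense()['eef_pos'])
E
```

```text
from [590.2 253.1 179.6] jaw 0.2 t 16.1 gap 59.7 F [ 0.6  0.5 -4.9] n 1
[-0.0011, -0.0002, -0.0024, 0.0035]
-10 4836 [128.8 142.9 156.4 175.6 184.8]
0 1007 [145.5 184.4 185.3 185.9 186.8]
30 136 [125.3 125.7 126.1 126.4 126.9]
40 396 [125.  125.6 126.  126.4 126.9]
50 781 [125.  125.5 125.9 126.4 127.6]
60 221 [124.9 125.6 126.  126.5 128.5]
80 127 [145.8 149.6 151.1 151.8 152.6]
90 226 [136.  142.8 148.6 151.4 152.2]
100 405 [125.  125.9 135.6 148.8 151.9]
110 350 [124.8 125.5 126.1 137.3 150.4]
120 255 [124.6 125.3 125.7 129.7 138.2]
130 182 [124.5 125.  125.4 125.8 128.2]
```

View pics/w10.png

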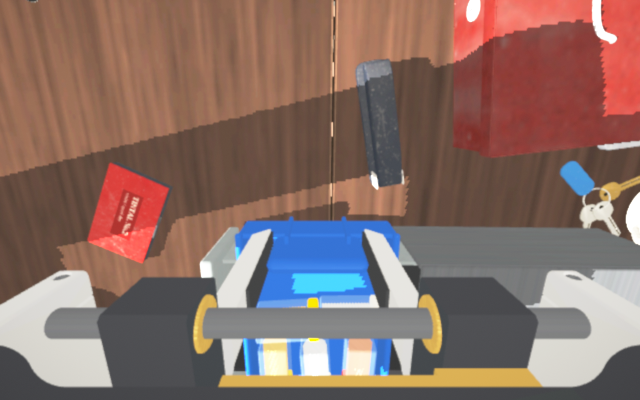

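Call:
drive_tool --motion '[[1,[0,0,0],0],[1,[0,0,0],0]]' --squeeze 22

```text
t: 16.35
eef_pos: [590.2, 253.1, 179.8]
ee_rot: [[-0.004, 1.0, 0.0], [1.0, 0.004, -0.0], [-0.0, 0.0, -1.0]]
ft_force: [-0.2, 0.5, -5.1]
finger_gap: 59.5
```

```bash
python3 - <<'E'
from h import *
s=sense();print(s['wrist_torque'],s['ft_force']);snap('wrist','w11'); trayfit('w11',0,s['eef_pos'])
E
```

```text
[ 0.20491523  0.06445056 -0.09780081] [-0.16284179  0.50986623 -5.09335049]
-20 2863 [147.5 150.8 153.4 156.4 162.1]
-10 2965 [140.  164.5 170.2 175.5 179.7]
0 1805 [116.6 145.8 181.9 183.  183.9]
70 32 [ 98.9 102.6 105.7 107.1 108.4]
80 71 [ 86.4  94.6  99.3 102.6 105.2]
90 58 [66.4 67.6 84.4 88.1 92.5]
100 71 [61.1 62.3 63.7 65.  66.3]
110 22 [59.  59.4 60.  60.5 61.1]
140 42 [19.  19.5 19.8 20.2 20.7]
```

Call:
drive_tool --motion '[[1,[0,0,0],0],[1,[0,0,0],0],[1,[0,0,0],0]]'

```text
t: 16.7
eef_pos: [590.5, 252.7, 180.2]
ee_rot: [[-0.003, 1.0, 0.001], [1.0, 0.003, 0.0], [0.0, 0.001, -1.0]]
ft_force: [-0.8, -0.2, -1.7]
finger_gap: 60.1
```

```bash
python3 - <<'E'
from h import *
s=sense();print(s['wrist_torque'],s['ft_force']);snap('wrist','w12'); trayfit('w12',0,s['eef_pos']); snap('top','top12'); snap('scene','s12')
a=cv2.resize(load('top12')[0][130:260,150:370],None,fx=3.4,fy=3.4,interpolation=2)
cv2.imwrite('pics/t12c.png',a[:,:,::-1])
cv2.imwrite('pics/s12c.png',cv2.resize(load('s12')[0][130:260,180:400],None,fx=3.4,fy=3.4,interpolation=2)[:,:,::-1])
E
```

```text
[-0.13948497  0.28188404 -0.00302654] [-0.77213213 -0.21968621 -1.73701723]
-20 2582 [151.7 154.  155.3 159.8 164.7]
-10 2883 [129.9 166.  171.  175.7 179.4]
0 1823 [113.8 146.2 181.8 182.7 183.6]
60 54 [73.5 73.8 74.2 74.8 77.5]
70 290 [67.5 69.7 71.7 73.5 97.1]
80 232 [61.3 63.  65.5 74.6 94.2]
90 212 [57.1 58.3 59.6 68.4 88.1]
100 23 [57.6 66.6 71.6 76.8 81.1]
```

View pics/w12.png

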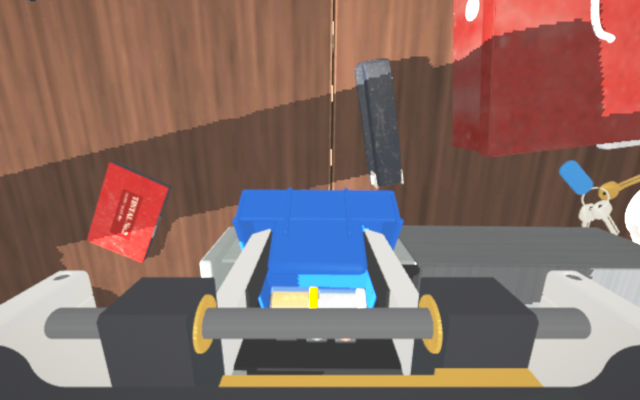

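View pics/t12c.png

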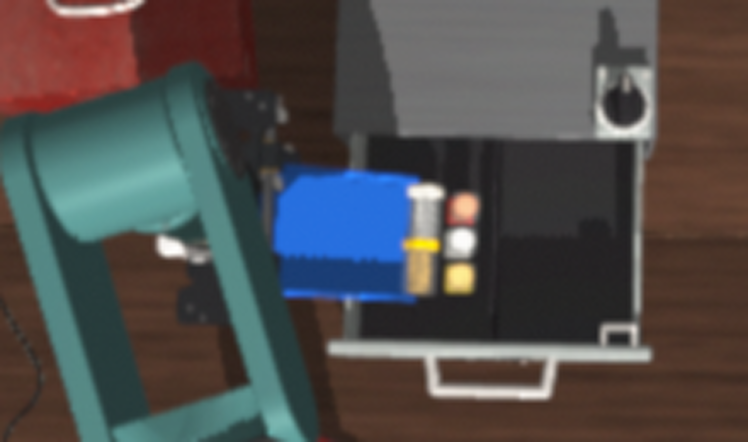

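View pics/s12c.png

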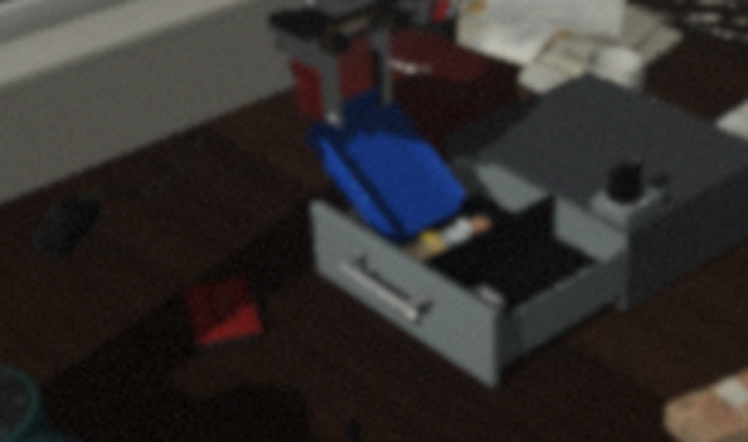

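Call:
drive_tool --motion '[[1,[0.005,0,-0.005],0],[1,[0.01,0,-0.01],0],[1,[0.01,0,-0.01],0],[1,[0.008,0,-0.008],0],[1,[0,0,0],0]]'

```text
t: 17.35
eef_pos: [590.9, 287.7, 215.2]
ee_rot: [[-0.005, 1.0, 0.004], [1.0, 0.005, 0.002], [0.002, 0.004, -1.0]]
ft_force: [1.4, -0.6, -1.6]
finger_gap: 59.8
```

```bash
python3 - <<'E'
from h import *
s=sense();print(s['wrist_torque'],s['ft_force']);snap('top','top13'); snap('wrist','w13')
a=cv2.resize(load('top13')[0][130:260,150:370],None,fx=3.4,fy=3.4,interpolation=2)
cv2.imwrite('pics/t13c.png',a[:,:,::-1]); 
E
```

```text
[ 0.02721494  0.07059909 -0.03727623] [ 1.38422459 -0.61777012 -1.63546033]
```

View pics/t13c.png

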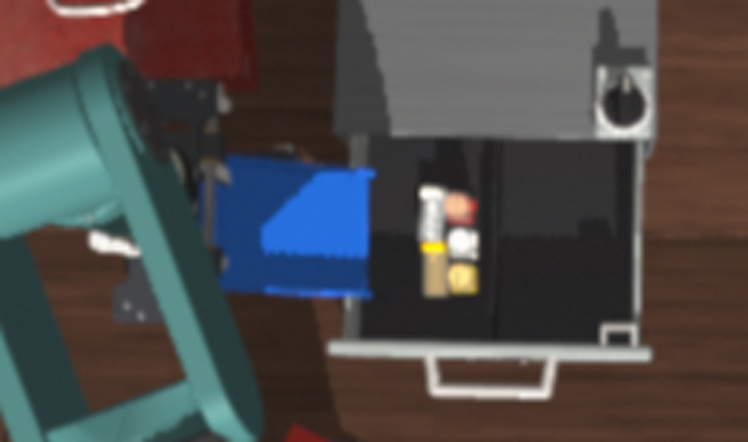

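Call:
drive_tool --motion '[[1,[0.02,-0.008,-0.01],0],[1,[0.035,-0.015,0],0],[1,[0.035,-0.015,0],0],[1,[0.035,-0.015,0],0],[1,[0.017,-0.008,0.01],0]]'

```text
t: 17.95
eef_pos: [527.8, 430.0, 213.4]
ee_rot: [[-0.005, 1.0, 0.002], [1.0, 0.005, 0.002], [0.002, 0.002, -1.0]]
ft_force: [-0.1, 0.3, -1.0]
finger_gap: 59.7
```

Call:
drive_tool --motion '[[1,[0,0,0.03],0],[1,[0,0,0.03],0],[1,[0,0,0.02],0],[1,[0,0,0],0]]'

```text
t: 18.35
eef_pos: [527.1, 425.1, 127.1]
ee_rot: [[-0.002, 1.0, -0.007], [1.0, 0.002, -0.006], [-0.006, -0.007, -1.0]]
ft_force: [-0.6, -0.9, -2.1]
finger_gap: 59.9
```

```bash
python3 - <<'E'
from h import *
plan(530,430,57,0)
s=sense();print(s['wrist_torque'],s['ft_force']);snap('wrist','w14');trayfit('w14',0,s['eef_pos'])
E
```

```text
from [527.1 425.1 127.1] jaw 0.13 t 18.35 gap 59.9 F [-0.6 -0.9 -2.1] n 2
[0.0025, 0.0014, 0.035, 0.0012]
[0.0025, 0.0014, 0.035, 0.0012]
[-0.03308236  0.12439501 -0.0093572 ] [-0.63826861 -0.9361538  -2.0565458 ]
-20 2611 [ 99.7 102.4 104.1 109.1 114.2]
-10 2910 [ 89.6 116.5 121.9 126.8 130.8]
0 1181 [ 66.1 129.7 131.8 132.6 133.5]
60 441 [29.5 30.4 31.4 32.4 33.9]
70 729 [24.3 25.8 27.4 29.  50.7]
80 720 [19.1 20.5 22.2 24.1 50. ]
90 609 [13.5 14.9 16.5 18.  32.6]
100 519 [ 8.1  9.4 10.8 12.3 17.5]
110 97 [7.1 7.6 7.9 8.2 8.8]
```

View pics/w14.png

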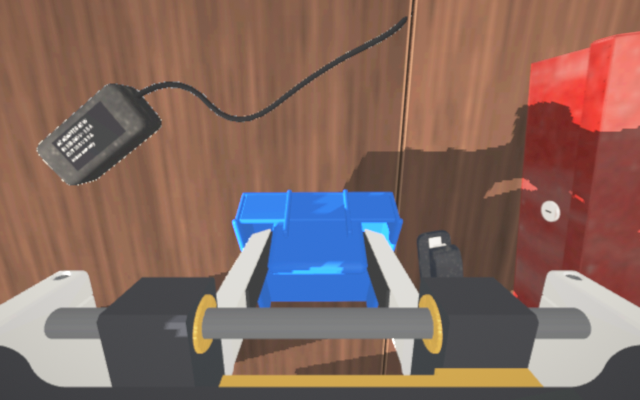

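Call:
drive_tool --motion '[[1,[0.002,0,0.01],0],[1,[0,0,0.015],0],[1,[0,0,0.015],0],[1,[0,0,0.015],0],[1,[0,0,0.008],0]]' --squeeze 12

```text
t: 18.9
eef_pos: [527.9, 428.7, 66.8]
ee_rot: [[-0.003, 1.0, -0.003], [1.0, 0.003, -0.002], [-0.002, -0.003, -1.0]]
ft_force: [0.1, 0.8, 0.5]
finger_gap: 60.0
```

Call:
drive_tool --motion '[[1,[0,0,0.005],0],[1,[0,0,0],0],[1,[0,0,0],0]]'

```text
t: 19.2
eef_pos: [528.8, 429.4, 64.5]
ee_rot: [[-0.003, 1.0, -0.0], [1.0, 0.003, -0.0], [-0.0, -0.0, -1.0]]
ft_force: [-0.4, 0.2, -1.4]
finger_gap: 60.3
```

```bash
python3 - <<'E'
from h import *
plan(530,430,57,0)
s=sense();snap('wrist','w15');trayfit('w15',0,s['eef_pos'])
E
```

```text
from [528.8 429.4  64.5] jaw 0.16 t 19.2 gap 60.3 F [-0.4  0.2 -1.4] n 1
[0.0006, 0.0012, 0.0075, 0.0029]
-20 190 [13.6 23.7 34.3 43.5 47.5]
-10 5207 [13.3 28.4 43.  63.2 69.3]
0 580 [10.1 34.7 68.2 68.9 69.7]
30 273 [7.7 8.1 8.5 8.9 9.4]
40 800 [7.3 7.9 8.3 8.7 9.2]
50 1145 [7.1 7.6 8.1 8.5 9. ]
60 1194 [6.9 7.4 7.8 8.2 8.8]
70 331 [6.6 7.2 7.5 7.9 8.6]
80 91 [29.  32.  33.  33.5 34.2]
90 191 [20.6 27.3 31.7 33.  33.7]
100 675 [ 6.   6.6  7.2 22.3 32.8]
110 1268 [ 5.6  6.2  6.7  7.2 31.6]
120 1127 [ 5.3  5.9  6.3  6.8 16.5]
130 1025 [5.1 5.6 6.  6.4 7.3]
140 553 [4.8 5.4 5.7 6.2 6.7]
```

Call:
drive_tool --motion '[[1,[0,0,0.005],0],[1,[0,0,0.002],0],[-1,[0,0,0],0],[-1,[0,0,0],0],[-1,[0,0,0],0]]'

```text
t: 19.75
eef_pos: [528.8, 429.4, 57.6]
ee_rot: [[-0.003, 1.0, 0.0], [1.0, 0.003, -0.0], [-0.0, 0.0, -1.0]]
ft_force: [-1.2, 0.3, 0.2]
finger_gap: 80.5
```

Call:
drive_tool --motion '[[-1,[0,0,0],0],[-1,[0,0,-0.03],0],[-1,[0,0,-0.05],0],[-1,[0,0,-0.05],0],[-1,[-0.03,0,-0.05],0]]'

```text
t: 20.25
eef_pos: [528.5, 405.7, 232.8]
ee_rot: [[-0.006, 1.0, 0.001], [1.0, 0.006, 0.002], [0.002, 0.001, -1.0]]
ft_force: [1.3, -0.6, 0.8]
finger_gap: 93.8
```

```bash
python3 - <<'E'
from h import *
plan(630,-180,300,76)
snap('wrist','w16')
E
```

```text
from [528.5 405.7 232.8] jaw 0.36 t 20.25 gap 93.8 F [ 1.3 -0.6  0.8] n 14
[-0.0419, 0.007, -0.0048, -0.0943]
[-0.0424, 0.003, -0.0048, -0.0943]
[-0.0424, -0.001, -0.0048, -0.0943]
[-0.0422, -0.005, -0.0048, -0.0943]
[-0.0415, -0.0089, -0.0048, -0.0943]
[-0.0405, -0.0128, -0.0048, -0.0943]
[-0.0391, -0.0166, -0.0048, -0.0943]
[-0.0374, -0.0202, -0.0048, -0.0943]
[-0.0353, -0.0236, -0.0048, -0.0943]
[-0.0329, -0.0268, -0.0048, -0.0943]
[-0.0303, -0.0298, -0.0048, -0.0943]
[-0.0273, -0.0325, -0.0048, -0.0943]
[-0.0241, -0.0349, -0.0048, -0.0943]
[-0.0207, -0.037, -0.0048, -0.0943]
```

View pics/w16.png

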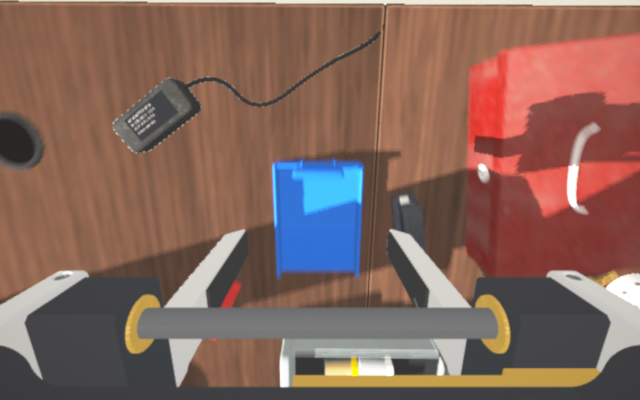

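Call:
drive_tool --motion '[[-1,[-0.042,0.007,-0.015],-0.094],[-1,[-0.042,0.003,-0.015],-0.094],[-1,[-0.042,-0.001,-0.015],-0.094],[-1,[-0.042,-0.005,-0.01],-0.094],[-1,[-0.042,-0.009,-0.01],-0.094]]'

```text
t: 20.8
eef_pos: [564.3, 193.1, 296.0]
ee_rot: [[-0.459, 0.888, 0.001], [0.888, 0.459, 0.0], [-0.0, 0.001, -1.0]]
ft_force: [0.9, -0.1, -0.4]
finger_gap: 94.5
```

Call:
drive_tool --motion '[[-1,[-0.041,-0.013,0],-0.094],[-1,[-0.039,-0.017,0],-0.094],[-1,[-0.037,-0.02,0],-0.094],[-1,[-0.035,-0.024,0],-0.094],[-1,[-0.033,-0.027,0],-0.094]]'

```text
t: 21.3
eef_pos: [598.3, -17.0, 295.3]
ee_rot: [[-0.812, 0.584, 0.0], [0.584, 0.812, 0.0], [-0.0, 0.0, -1.0]]
ft_force: [1.4, 0.0, -0.1]
finger_gap: 93.8
```

Call:
drive_tool --motion '[[-1,[-0.03,-0.03,0],-0.094],[-1,[-0.027,-0.033,0],-0.094],[-1,[-0.024,-0.035,0],-0.094],[-1,[-0.02,-0.037,0],-0.094],[-1,[0,0,0],0]]'

```text
t: 21.8
eef_pos: [624.3, -188.2, 293.4]
ee_rot: [[-0.967, 0.255, -0.002], [0.255, 0.967, -0.001], [0.002, -0.002, -1.0]]
ft_force: [0.2, 0.6, -0.8]
finger_gap: 94.2
```

```bash
python3 - <<'E'
from h import *
np.set_printoptions(precision=1,suppress=True)
snap('wrist','w17'); P,p=cloud('w17'); x,y,z=P[...,0],P[...,1],P[...,2]
m=(z>18)&(z<40)&(x>520)&(x<760)&(y<-190)&(y>-380)
q=P[m][:,:2].astype(np.float32); print(len(q),cv2.minAreaRect(q),np.percentile(z[m],[5,50,95]))
plan(640,-274,150,76)
E
```

```text
4087 ((640.2390747070312, -268.60186767578125), (66.49014282226562, 153.0540771484375), 76.49839782714844) [21.6 23.3 24.9]
from [ 624.3 -185.4  293.9] jaw 75.3 t 21.85 gap 94.2 F [ 0.7 -0.5 -0. ] n 4
[-0.0094, -0.0204, 0.036, -0.0031]
[-0.0094, -0.0205, 0.036, -0.0031]
[-0.0093, -0.0205, 0.036, -0.0031]
[-0.0092, -0.0205, 0.036, -0.0031]
```

View pics/w17.png

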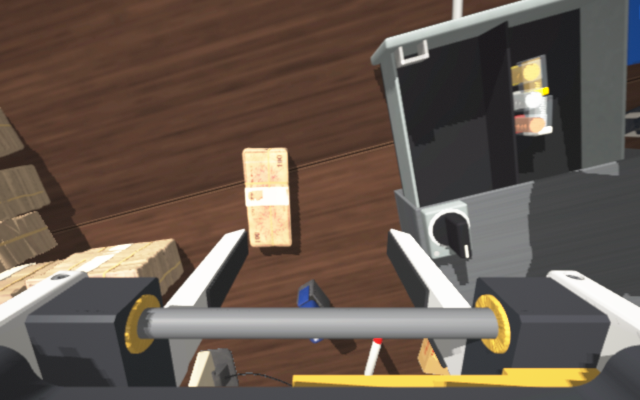

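Call:
drive_tool --motion '[[-1,[-0.009,-0.02,0.036],-0.01],[-1,[-0.009,-0.02,0.036],-0.01],[-1,[-0.009,-0.02,0.036],0],[-1,[-0.009,-0.02,0.036],0],[-1,[0,0,0],0]]'

```text
t: 22.35
eef_pos: [637.5, -268.2, 143.3]
ee_rot: [[-0.973, 0.232, -0.012], [0.232, 0.973, 0.006], [0.013, 0.003, -1.0]]
ft_force: [0.0, 0.5, -1.2]
finger_gap: 94.0
```

```bash
python3 - <<'E'
from h import *
np.set_printoptions(precision=1,suppress=True)
snap('wrist','w18'); P,p=cloud('w18'); x,y,z=P[...,0],P[...,1],P[...,2]
m=(z>18)&(z<40)&(x>520)&(x<760)&(y<-190)&(y>-380)
q=P[m][:,:2].astype(np.float32); print(len(q),cv2.minAreaRect(q),np.percentile(z[m],[5,50,95]))
plan(640.5,-271,29,76.5)
E
```

```text
9637 ((642.842041015625, -271.73394775390625), (66.42951202392578, 152.6329345703125), 76.46464538574219) [25.4 27.1 28.4]
from [ 638.9 -267.5  147.3] jaw 76.67 t 22.4 gap 94.1 F [0.2 0.3 0.4] n 3
[-0.0008, -0.001, 0.0394, 0.001]
[-0.0008, -0.001, 0.0394, 0.001]
[-0.0008, -0.001, 0.0394, 0.001]
```

View pics/w18.png

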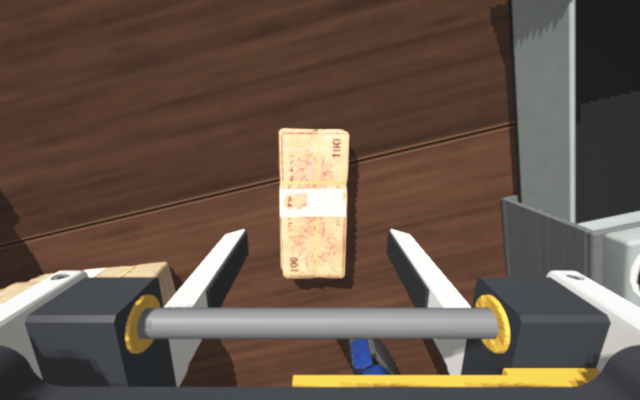

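Call:
drive_tool --motion '[[-1,[-0.001,-0.002,0.04],0],[-1,[-0.001,-0.002,0.04],0],[-1,[0,0,0.025],0],[-1,[0,0,0.012],0],[-1,[0,0,0],0]]'

```text
t: 22.9
eef_pos: [641.9, -271.8, 34.7]
ee_rot: [[-0.974, 0.228, -0.0], [0.228, 0.974, 0.001], [0.0, 0.001, -1.0]]
ft_force: [-1.0, 0.2, 0.8]
finger_gap: 94.0
```

Call:
drive_tool --motion '[[-1,[0,0,0],0],[1,[0,0,0],0],[1,[0,0,0],0],[1,[0,0,0],0],[1,[0,0,0],0]]' --squeeze 35

```text
t: 23.4
eef_pos: [641.9, -273.7, 35.2]
ee_rot: [[-0.973, 0.23, 0.001], [0.23, 0.973, -0.001], [-0.001, -0.001, -1.0]]
ft_force: [-0.2, -0.2, 0.6]
finger_gap: 66.1
```

Call:
drive_tool --motion '[[1,[0,0,-0.015],0],[1,[0,0,-0.03],0],[1,[0,0,-0.03],0],[1,[0,0,-0.03],0],[1,[0,0,-0.03],0]]' --squeeze 45

```text
t: 23.9
eef_pos: [641.3, -273.3, 171.3]
ee_rot: [[-0.973, 0.23, -0.0], [0.23, 0.973, 0.0], [0.0, 0.0, -1.0]]
ft_force: [-0.4, -0.9, -1.7]
finger_gap: 65.7
```

```bash
python3 - <<'E'
from h import *
plan(590,-190,170,89.7,step=30)
print(sense()['wrist_torque'])
E
```

```text
from [ 641.3 -273.3  171.3] jaw 76.71 t 23.9 gap 65.7 F [-0.4 -0.9 -1.7] n 4
[0.0173, 0.0173, 0.0003, -0.0567]
[0.0163, 0.0183, 0.0003, -0.0567]
[0.0152, 0.0191, 0.0003, -0.0567]
[0.0141, 0.02, 0.0003, -0.0567]
[ 0.00550503 -0.0558938   0.00785393]
```

Call:
drive_tool --motion '[[1,[0.017,0.017,0],-0.057],[1,[0.016,0.018,0],-0.057],[1,[0.015,0.019,0],-0.057],[1,[0.014,0.02,0],-0.057],[1,[0,0.03,0],0]]'

```text
t: 24.4
eef_pos: [589.6, -161.1, 170.3]
ee_rot: [[-1.0, 0.005, -0.0], [0.005, 1.0, -0.001], [0.0, -0.001, -1.0]]
ft_force: [-0.1, 0.9, -0.9]
finger_gap: 66.2
```

Call:
drive_tool --motion '[[1,[0,0.04,0],0],[1,[0,0.04,0],0],[1,[0,0.04,0],0],[1,[0,0.03,0],0],[1,[0,0,0],0]]'

```text
t: 24.9
eef_pos: [591.3, -7.0, 170.3]
ee_rot: [[-1.0, -0.001, 0.0], [-0.001, 1.0, 0.002], [-0.0, 0.002, -1.0]]
ft_force: [0.1, -0.2, -0.8]
finger_gap: 66.1
```

```bash
python3 - <<'E'
from h import *
plan(590,9,170,89.7,step=30)
snap('wrist','w19');snap('top','top19')
cv2.imwrite('pics/t19c.png',cv2.resize(load('top19')[0][130:260,180:400],None,fx=3.4,fy=3.4,interpolation=2)[:,:,::-1])
E
```

```text
from [591.3  -7.  170.3] jaw 90.07 t 24.9 gap 66.1 F [ 0.1 -0.2 -0.8] n 1
[0.0012, 0.016, 0.0003, 0.0065]
```

View pics/w19.png

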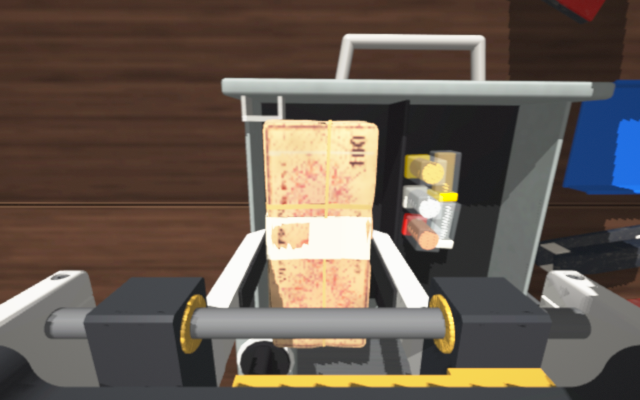

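View pics/t19c.png

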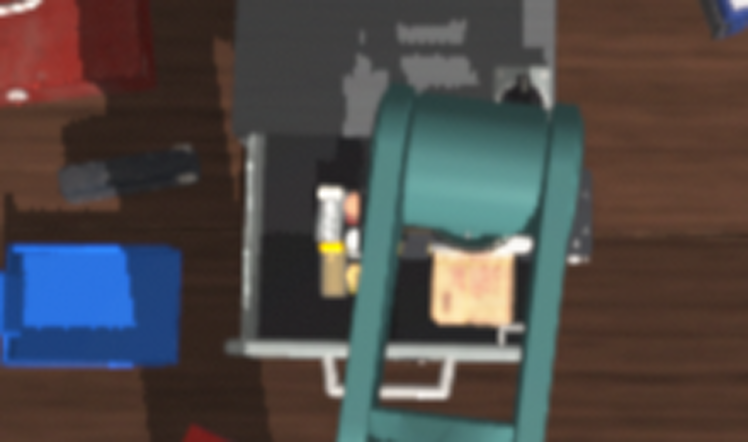

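```bash
python3 - <<'E'
from h import *
np.set_printoptions(precision=1,suppress=True)
P,p=cloud('w19'); x,y,z=P[...,0],P[...,1],P[...,2]
def st(m,n): print(n,m.sum(),np.percentile(P[m],[2,50,98],axis=0).tolist() if m.sum() else '')
st((z>70)&(z<84)&(y>45)&(y<95)&(x>500)&(x<600),'divider')
st((z>70)&(z<84)&(y>-90)&(y<-50)&(x>500)&(x<560),'rwall')
st((z>95)&(z<108)&(x<530)&(y<-20),'bracket/panel')
m=(z>150)&(x<660)&(x>480)&(abs(y)<60); st(m&(z<170),'pack')
E
```

```text
divider 844 [[501.975215074187, 62.51515097373805, 70.0895363806705], [549.8077568156546, 64.10252921405679, 76.63285977310646], [598.0830685952795, 92.12556666784494, 78.54739834133662]]
rwall 370 [[504.0120064569921, -68.68416951551438, 70.49601379462115], [534.5157345983207, -65.84818154617975, 77.23638388046487], [558.6033349174668, -61.626380079551595, 80.9112219510578]]
bracket/panel 1810 [[483.1545507212613, -75.65611624942827, 97.51095442199546], [490.85265426474575, -49.566034327031105, 100.98582805727631], [511.7479871499975, -21.773688137112256, 102.86930248864088]]
pack 20586 [[516.1604853593792, -40.23921047608511, 156.15315363840458], [568.5993687503537, -7.67529739095923, 158.18730318682032], [631.4018582318289, 24.71314481445887, 160.5308802499363]]
```

Call:
drive_tool --motion '[[1,[0,0.01,0.01],0.003],[1,[0,0.005,0.03],0],[1,[0,0,0.03],0],[1,[0,0,0.025],0],[1,[0,0,0.012],0]]'

```text
t: 25.5
eef_pos: [589.4, 3.4, 58.6]
ee_rot: [[-1.0, 0.009, -0.006], [0.009, 1.0, 0.001], [0.006, 0.001, -1.0]]
ft_force: [-0.5, 0.0, -1.9]
finger_gap: 66.1
```

Call:
drive_tool --motion '[[1,[0,0,0.004],0],[1,[0,0,0.002],0],[1,[0,0,0],0]]'

```text
t: 25.8
eef_pos: [592.6, 3.8, 57.7]
ee_rot: [[-1.0, 0.007, 0.002], [0.007, 1.0, -0.0], [-0.002, -0.0, -1.0]]
ft_force: [-0.0, 0.3, -1.4]
finger_gap: 66.2
```

Call:
drive_tool --motion '[[1,[0,0,0.002],0],[1,[0,0,0.001],0],[1,[0,0,0],0]]'

```text
t: 26.1
eef_pos: [592.6, 4.0, 55.2]
ee_rot: [[-1.0, 0.007, 0.003], [0.007, 1.0, -0.0], [-0.003, -0.0, -1.0]]
ft_force: [-0.4, 0.6, 3.4]
finger_gap: 66.3
```

Call:
drive_tool --motion '[[-0.65,[0,0,0],0],[-0.65,[0,0,0],0],[-0.65,[0,0,0],0],[-0.65,[0,0,-0.03],0],[-0.65,[0,0,-0.05],0]]'

```text
t: 26.6
eef_pos: [588.5, 4.4, 129.1]
ee_rot: [[-1.0, 0.007, -0.011], [0.007, 1.0, 0.001], [0.011, 0.001, -1.0]]
ft_force: [1.2, 0.3, -0.5]
finger_gap: 77.4
```

Call:
drive_tool --motion '[[-0.65,[0,0,-0.05],0],[0.5,[0.03,0.02,-0.05],0.14],[0.5,[0.03,0.01,-0.05],0.14],[0.5,[0.03,-0.01,-0.04],0.14],[0.5,[0,0,0],0.14]]'

```text
t: 27.1
eef_pos: [512.3, 31.9, 314.2]
ee_rot: [[-0.841, 0.541, 0.014], [0.541, 0.841, -0.001], [-0.012, 0.007, -1.0]]
ft_force: [0.5, 0.4, 0.7]
finger_gap: 49.0
```

```bash
python3 - <<'E'
from h import *
np.set_printoptions(precision=1,suppress=True)
snap('wrist','w20'); P,p=cloud('w20'); x,y,z=P[...,0],P[...,1],P[...,2]
m=(z>36)&(z<60)&(x>500)&(x<690)&(abs(y)<58)
q=P[m][:,:2].astype(np.float32); print(len(q),cv2.minAreaRect(q),np.percentile(z[m],[5,50,95]))
plan(454.5,66.5,220,-0.2)
E
```

```text
3458 ((590.2625732421875, 5.675516128540039), (66.49258422851562, 152.62191772460938), 89.17422485351562) [37.4 39.  40.5]
from [512.7  31.7 310.6] jaw 57.03 t 27.15 gap 44.9 F [-0.2  0.1  0.1] n 8
[0.0085, -0.0003, 0.0113, 0.1249]
[0.0084, -0.0014, 0.0113, 0.1249]
[0.0081, -0.0024, 0.0113, 0.1249]
[0.0078, -0.0034, 0.0113, 0.1249]
[0.0073, -0.0043, 0.0113, 0.1249]
[0.0067, -0.0052, 0.0113, 0.1249]
[0.006, -0.006, 0.0113, 0.1249]
[0.0052, -0.0067, 0.0113, 0.1249]
```

View pics/w20.png

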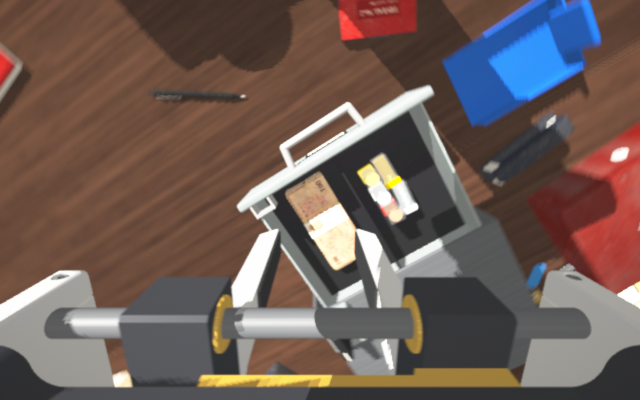

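Call:
drive_tool --motion '[[0.5,[0.009,0,0.011],0.125],[0.5,[0.008,-0.001,0.011],0.125],[0.5,[0.008,-0.002,0.011],0.125],[0.5,[0.008,-0.003,0.011],0.125],[0.5,[0.007,-0.004,0.011],0.125]]'

```text
t: 27.65
eef_pos: [476.6, 54.1, 248.4]
ee_rot: [[-0.367, 0.93, -0.003], [0.93, 0.367, 0.0], [0.001, -0.003, -1.0]]
ft_force: [0.5, 0.3, -0.0]
finger_gap: 23.6
```

Call:
drive_tool --motion '[[0.5,[0.007,-0.005,0.011],0.125],[0.5,[0.006,-0.006,0.011],0.125],[0.5,[0.005,-0.007,0.011],0.125],[0.5,[0,0,0],0],[0.5,[0,0,0],0]]'

```text
t: 28.15
eef_pos: [455.0, 66.9, 216.7]
ee_rot: [[-0.008, 1.0, -0.001], [1.0, 0.008, -0.0], [-0.0, -0.001, -1.0]]
ft_force: [-1.1, 0.2, 0.1]
finger_gap: 23.7
```

```bash
python3 - <<'E'
from h import *
plan(454,66.5,170,-0.2)
E
```

```text
from [455.   66.9 216.7] jaw 0.45 t 28.15 gap 23.7 F [-1.1  0.2  0.1] n 2
[-0.0002, -0.0005, 0.0234, 0.0057]
[-0.0002, -0.0005, 0.0234, 0.0057]
```

Call:
drive_tool --motion '[[0.5,[0,-0.001,0.025],0.006],[0.5,[0,-0.001,0.025],0.005],[0.5,[0,0,0],0],[0.5,[0,0,0],0]]'

```text
t: 28.55
eef_pos: [453.5, 66.8, 167.9]
ee_rot: [[0.006, 1.0, -0.0], [1.0, -0.006, 0.0], [0.0, -0.0, -1.0]]
ft_force: [-0.3, -0.1, 0.2]
finger_gap: 23.5
```

```bash
python3 - <<'E'
from h import *
plan(453.5,66.5,84,-0.2)
snap('wrist','w21'); P,p=cloud('w21'); z=P[:,:,2];x=P[:,:,0];y=P[:,:,1]
m=(z>80)&(z<95)&(x>420)&(x<478)&(abs(y-66)<50); print(np.percentile(x[m],[2,25,50,75,98]))
E
```

```text
from [453.5  66.8 167.9] jaw -0.32 t 28.55 gap 23.5 F [-0.3 -0.1  0.2] n 2
[-0.0001, -0.0, 0.042, -0.0011]
[-0.0001, -0.0, 0.042, -0.0011]
[450.20659806 452.78795427 455.46860634 458.1905449  468.44765324]
```

View pics/w21.png

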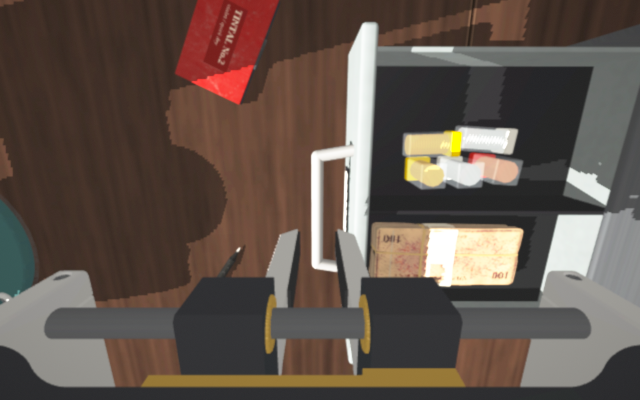

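Call:
drive_tool --motion '[[0.5,[0,0,0.03],0],[0.5,[0,0,0.03],0],[0.5,[0,0,0.014],0],[0.5,[0,0,0.01],0],[0.5,[0,0,0],0]]'

```text
t: 29.1
eef_pos: [453.1, 66.9, 83.3]
ee_rot: [[0.007, 1.0, -0.001], [1.0, -0.007, 0.0], [0.0, -0.001, -1.0]]
ft_force: [0.1, 0.3, -0.6]
finger_gap: 23.5
```

Call:
drive_tool --motion '[[1,[0,0,0],0],[1,[0,0,0],0],[1,[0,0,0],0],[1,[0,0,0],0],[1,[0,0,0],0]]' --squeeze 30

```text
t: 29.6
eef_pos: [453.8, 67.0, 85.0]
ee_rot: [[0.007, 1.0, 0.002], [1.0, -0.007, 0.0], [0.0, 0.002, -1.0]]
ft_force: [-2.3, 0.2, 5.4]
finger_gap: 9.1
```

Call:
drive_tool --motion '[[1,[0,0.01,0],0],[1,[0,0.015,0],0],[1,[0,0.02,0],0],[1,[0,0.02,0],0],[1,[0,0.02,0],0]]'

```text
t: 30.1
eef_pos: [538.6, 66.4, 85.0]
ee_rot: [[0.007, 1.0, -0.0], [1.0, -0.007, -0.0], [-0.0, -0.0, -1.0]]
ft_force: [-5.5, 0.0, 7.9]
finger_gap: 8.9
```

Call:
drive_tool --motion '[[1,[0,0.02,0],0],[1,[0,0.02,0],0],[1,[0,0.02,0],0],[1,[0,0.02,0],0],[1,[0,0.012,0],0]]'

```text
t: 30.6
eef_pos: [631.7, 65.6, 85.0]
ee_rot: [[0.007, 1.0, 0.002], [1.0, -0.007, 0.0], [0.0, 0.002, -1.0]]
ft_force: [-4.4, -0.1, 6.7]
finger_gap: 9.0
```

Call:
drive_tool --motion '[[1,[0,0.006,0],0],[1,[0,0.004,0],0],[1,[0,0,0],0]]'

```text
t: 30.9
eef_pos: [638.3, 65.6, 85.0]
ee_rot: [[0.007, 1.0, -0.005], [1.0, -0.007, -0.0], [-0.0, -0.005, -1.0]]
ft_force: [-8.4, 0.6, 9.3]
finger_gap: 9.2
```

Call:
drive_tool --motion '[[1,[0,0.003,0],0],[1,[0,0,0],0],[1,[0,0,0],0]]'

```text
t: 31.2
eef_pos: [638.4, 65.6, 85.0]
ee_rot: [[0.007, 1.0, -0.011], [1.0, -0.007, -0.001], [-0.001, -0.011, -1.0]]
ft_force: [-15.2, -2.0, 12.8]
finger_gap: 9.2
```

Call:
drive_tool --motion '[[0.5,[0,-0.004,0],0],[0.5,[0,0,0],0],[0.5,[0,0,0],0],[0.5,[0,0,-0.03],0],[0.5,[0,0,-0.05],0]]'

```text
t: 31.7
eef_pos: [636.8, 65.6, 158.6]
ee_rot: [[0.007, 1.0, -0.011], [1.0, -0.007, -0.0], [-0.0, -0.011, -1.0]]
ft_force: [0.0, 0.4, 0.7]
finger_gap: 23.6
```

Call:
drive_tool --motion '[[0,[0,0,-0.05],-0.14],[-0.2,[-0.02,0,-0.02],-0.14],[-0.2,[-0.02,0,0],-0.14],[-0.2,[-0.02,0,0],-0.14],[-0.2,[0,0,0],0]]'

```text
t: 32.2
eef_pos: [656.1, 6.0, 232.9]
ee_rot: [[-0.522, 0.853, 0.0], [0.853, 0.522, -0.001], [-0.001, -0.0, -1.0]]
ft_force: [0.4, -0.3, 0.1]
finger_gap: 55.6
```

```bash
python3 - <<'E'
from h import *
plan(703,-48.5,235,89.8)
snap('wrist','w22'); P,p=cloud('w22'); z=P[:,:,2];x=P[:,:,0];y=P[:,:,1]
for zr,xr in (((80,95),(600,660)),((94,104),(655,700)),((105,115),(660,950)),((158,180),(670,760))):
    m=(z>zr[0])&(z<zr[1])&(x>xr[0])&(x<xr[1])&(y>-100)
    q=P[m][:,:2].astype(np.float32); 
    if len(q)>5: print(len(q),cv2.minAreaRect(q),P[m].min(0).round(1),P[m].max(0).round(1))
E
```

```text
from [656.1   6.  232.9] jaw 31.49 t 32.2 gap 55.6 F [ 0.4 -0.3  0.1] n 8
[-0.0089, 0.0014, -0.0003, -0.1272]
[-0.009, 0.0003, -0.0003, -0.1272]
[-0.0089, -0.0008, -0.0003, -0.1272]
[-0.0088, -0.002, -0.0003, -0.1272]
[-0.0085, -0.0031, -0.0003, -0.1272]
[-0.008, -0.0041, -0.0003, -0.1272]
[-0.0074, -0.0051, -0.0003, -0.1272]
[-0.0067, -0.006, -0.0003, -0.1272]
1113 ((646.5886840820312, 68.3367919921875), (26.678468704223633, 115.27313232421875), 0.060072362422943115) [633.3  10.7  80. ] [660.  126.   84.8]
3782 ((674.9467163085938, 68.41095733642578), (287.36279296875, 14.243056297302246), 89.59585571289062) [667.  -75.3  94. ] [682.6 212.  103.9]
50220 ((805.0621337890625, 67.66390991210938), (288.90802001953125, 250.46978759765625), 89.56228637695312) [678.8 -75.8 105. ] [931.1 212.7 114.9]
688 ((704.129150390625, -46.42805480957031), (41.805179595947266, 13.16696834564209), 0.6138240694999695) [683.2 -53.2 158. ] [725. -40. 169.]
```

View pics/w22.png

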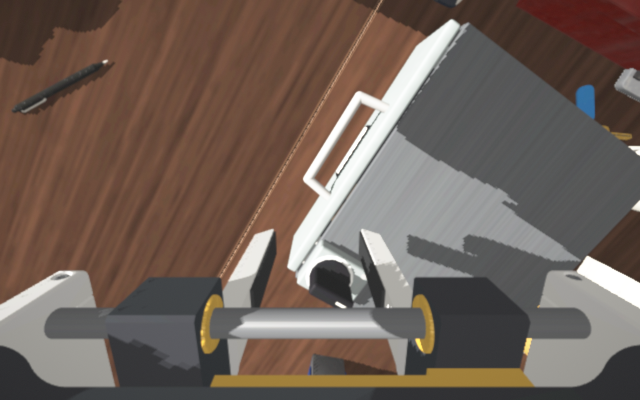

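Call:
drive_tool --motion '[[-0.2,[-0.009,0.0015,0],-0.127],[-0.2,[-0.009,0.0005,0],-0.127],[-0.2,[-0.009,-0.001,0],-0.127],[-0.2,[-0.009,-0.002,0],-0.127],[-0.2,[-0.0085,-0.003,0],-0.127]]'

```text
t: 32.75
eef_pos: [685.1, -24.7, 232.9]
ee_rot: [[-0.929, 0.37, -0.001], [0.37, 0.929, 0.001], [0.001, 0.001, -1.0]]
ft_force: [-0.4, 0.8, 0.9]
finger_gap: 56.5
```

Call:
drive_tool --motion '[[-0.2,[-0.008,-0.004,0],-0.127],[-0.2,[-0.007,-0.005,0],-0.127],[-0.2,[-0.007,-0.006,0],-0.127],[-0.2,[0,0,0],0],[-0.2,[0,0,0],0]]'

```text
t: 33.25
eef_pos: [702.4, -45.1, 232.9]
ee_rot: [[-1.0, 0.005, -0.001], [0.005, 1.0, 0.001], [0.001, 0.001, -1.0]]
ft_force: [0.1, -0.6, -0.5]
finger_gap: 56.7
```

```bash
python3 - <<'E'
from h import *
plan(703.4,-48,165.4,89.6)
E
```

```text
from [702.4 -45.1 232.9] jaw 89.71 t 33.25 gap 56.7 F [ 0.1 -0.6 -0.5] n 2
[-0.0005, -0.0015, 0.0338, 0.0009]
[-0.0005, -0.0015, 0.0338, 0.0009]
```

Call:
drive_tool --motion '[[-0.2,[-0.001,-0.003,0.03],0],[-0.2,[0,0,0.025],0],[-0.2,[0,0,0.012],0],[-0.2,[0,0,0],0],[-0.2,[0,0,0],0]]'

```text
t: 33.75
eef_pos: [703.9, -48.7, 167.4]
ee_rot: [[-1.0, 0.002, 0.001], [0.002, 1.0, 0.0], [-0.001, 0.0, -1.0]]
ft_force: [-0.2, 0.6, 0.8]
finger_gap: 56.4
```

Call:
drive_tool --motion '[[1,[0,0,0],0],[1,[0,0,0],0],[1,[0,0,0],0],[1,[0,0,0],0],[1,[0,0,0],0]]' --squeeze 25

```text
t: 34.25
eef_pos: [703.7, -49.2, 166.8]
ee_rot: [[-1.0, 0.002, 0.0], [0.002, 1.0, 0.0], [-0.0, 0.0, -1.0]]
ft_force: [0.4, -0.5, -0.1]
finger_gap: 20.0
```

Call:
drive_tool --motion '[[1,[0,0,0],0],[1,[0,0,0],0]]'

```text
t: 34.45
eef_pos: [703.7, -49.5, 166.5]
ee_rot: [[-1.0, 0.002, 0.0], [0.002, 1.0, -0.0], [-0.0, -0.0, -1.0]]
ft_force: [1.6, -0.6, 0.8]
finger_gap: 13.1
```

Call:
drive_tool --motion '[[1,[0,0,0],0.1],[1,[0,0,0],0.14],[1,[0,0,0],0.14],[1,[0,0,0],0.14],[1,[0,0,0],0.14]]'

```text
t: 34.95
eef_pos: [703.8, -49.1, 166.6]
ee_rot: [[-0.785, 0.619, 0.0], [0.619, 0.785, 0.0], [-0.0, 0.0, -1.0]]
ft_force: [-0.3, 0.2, 0.5]
finger_gap: 13.0
```

Call:
drive_tool --motion '[[1,[0,0,0],0.14],[1,[0,0,0],0.14],[1,[0,0,0],0.14],[1,[0,0,0],0.14],[1,[0,0,0],0.14]]'

```text
t: 35.45
eef_pos: [704.1, -48.9, 166.5]
ee_rot: [[-0.202, 0.979, 0.001], [0.979, 0.202, 0.001], [0.0, 0.001, -1.0]]
ft_force: [2.4, 0.4, 0.1]
finger_gap: 12.9
```

Call:
drive_tool --motion '[[1,[0,0,0],0.14],[1,[0,0,0],0.08],[1,[0,0,0],0],[1,[0,0,0],0]]'

```text
t: 35.85
eef_pos: [704.3, -48.9, 166.6]
ee_rot: [[0.009, 1.0, 0.002], [1.0, -0.009, 0.0], [0.0, 0.002, -1.0]]
ft_force: [2.7, 1.0, -0.4]
finger_gap: 13.1
```

Call:
drive_tool --motion '[[-0.2,[0,0,0],0],[-0.2,[0,0,0],0],[-0.2,[0,0,0],0],[-0.2,[0,0,-0.03],0],[-0.2,[0,0,-0.05],0]]'

```text
t: 36.35
eef_pos: [701.4, -49.0, 241.3]
ee_rot: [[0.011, 1.0, -0.012], [1.0, -0.011, 0.002], [0.002, -0.012, -1.0]]
ft_force: [0.8, 0.6, -0.9]
finger_gap: 49.3
```

Call:
drive_tool --motion '[[-1,[0,-0.03,-0.05],0],[-1,[0,-0.04,-0.04],0],[-1,[0,-0.04,0],0],[-1,[0,0,0],0],[-1,[0,0,0],0]]'

```text
t: 36.85
eef_pos: [601.9, -48.0, 325.2]
ee_rot: [[0.011, 1.0, 0.001], [1.0, -0.011, -0.0], [-0.0, 0.001, -1.0]]
ft_force: [0.3, 0.2, -0.2]
finger_gap: 89.3
```

```bash
python3 - <<'E'
from h import *
snap('wrist','w23');snap('top','top23'); s=sense(); print(s['eef_pos'],s['ft_force'])
P,p=cloud('w23'); z=P[:,:,2];x=P[:,:,0];y=P[:,:,1]
for zr,xr in (((80,95),(600,660)),((158,180),(670,760))):
    m=(z>zr[0])&(z<zr[1])&(x>xr[0])&(x<xr[1])&(y>-100)
    q=P[m][:,:2].astype(np.float32); print(len(q),cv2.minAreaRect(q),P[m].min(0).round(1),P[m].max(0).round(1))
E
```

```text
[603.16499887 -48.17021838 324.11635954] [-0.31140353  0.85558233 -0.51882127]
677 ((646.9931030273438, 66.87084197998047), (113.01197814941406, 25.142932891845703), 89.50910949707031) [634.3  10.3  80. ] [660.  123.3  84.2]
465 ((705.7359008789062, -48.25853729248047), (41.34294891357422, 13.699694633483887), 89.37385559082031) [698.8 -69.  158.1] [712.5 -27.6 168.6]
```

View pics/w23.png

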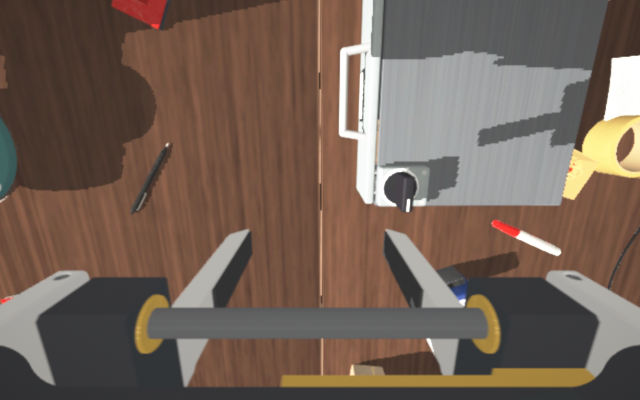

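View pics/top23.png

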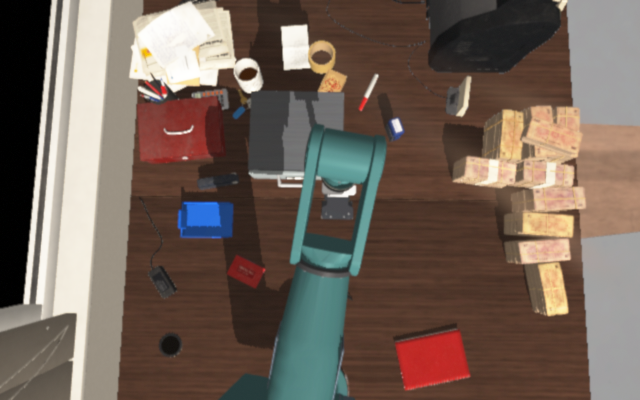

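```bash
python3 -c "
from rig import *
print(sign_off())"
```

```text
the job is handed in; nothing more can be done
None
```

The job is done and handed in at about 37 s of the 210 s allowed; `sign_off()` gave no verdict.

**What I did:**
1. Turned the knob to unlocked and pulled the drawer open about 185 mm.
2. Gripped the tray by the side edges of its grip plate. With the tray over the left compartment, I eased the grip so it tipped front-down, and all five tubes slid out.
3. Set the empty tray flat on the desk, a little to one side of where it started and clear of the stapler.
4. Laid the one loose pack of notes (25 mm thick) flat in the right compartment. It was the only loose pack there.
5. Pushed the drawer shut and turned the knob back to locked.

**Last checks:**
- **Before shutting:** a picture showed all five tubes in the left compartment, some of them standing upright, and the pack flat in the right one. I had no view inside after that.
- **Drawer:** pushed against its stop. With the handle gripped, the tool read x = 638.4 mm, against 638.3 mm before I opened it.
- **Knob:** its bar lies parallel to the drawer front again (89.4° measured, 89.8° at the start).
- **Stapler and ink pad:** by eye in the top view, both are where they began.
- **Robot:** its gripper was open and well clear of everything when I handed in.

No check failed. Two images of the same object sometimes disagreed by 2 to 5 mm, too little to affect any grasp. I did not test the locked drawer by pulling on it.

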